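# Make up a shipment on the bench scale

## Robot

A 6-joint arm with a two-finger parallel gripper is mounted at the origin on the work surface. World frame = base frame: x ahead of the robot, y to its left, z up, the work surface at z = 0. Lengths are in mm, angles in degrees, forces in N, time in s.
With the tool pointing down it reaches from about 375 to 975 mm from the base axis. Payload 3.8 kg.
Tool frame: the origin (TCP) lies on the mounting face of the last link; the fingertips stand 173 mm ahead of it and the grasp point (between the pads) lies ahead of it (tcp_to_grasp is the z of the grasp point in the tool frame, in mm); z points along the fingers, y is the direction in which the jaws open and shut (so a half turn about z gives the same grasp; the last joint's range is limited). The gripper opens to 85 mm and grips with 20 to 120 N. Pads are 22 mm wide; open, the fingers measure 114 mm over their backs; the gripper's body (76 mm by 85 mm) begins 54 mm behind the grasp point. The pads swing forward as they close: fully open they stand 13 mm farther back than shut.
Start: joints at [68.073, 15.12, 91.902, -0, 72.978, -2.114], TCP at [228.789, 635.04, 404.68] pointing down, gripper open.
Joint ranges: [-150.88, 150.88], [-54.13, 125.18], [17.81, 147.31], [-75.09, 255.09], [0, 152.58], [-146.25, 146.25]. Speed limits (degrees/s): [147.25, 147.25, 180, 180, 180, 180].

## Interface

Orientations are given as a 3x3 rotation matrix whose columns are the frame's x, y, z axes.
In Python, from bench import state, get_image, camera_info, job_done, look_for, outline_of, tcp_to_grasp gives the robot as it stands.
- The arm moves only by the shell command python3 -m pendant 'ROWS'. ROWS is JSON, a list of rows, each a list of 7 numbers: the turn, a rotation vector about the tool's x, y, z in degrees, then the shift along the tool's x, y, z in cm, then the finger opening in cm, from 0 to 8.54. A call has 1 to 8 rows; each row shifts and turns the pose as measured when the row begins, along the tool's axes as they then stand; what a row does not reach is not made up. A row lasts 1/12 s, in which the tool goes at most 41.7 mm and 7.16 degrees, less where a joint would pass 70% of its speed; a pose out of reach is approached as far as the arm can. A call is refused whole if a number of a shift passes 4.17 or a number of a turn 7.16, either way. A call with a gripper value outside its range is refused whole. The fingers move at their own pace and stop on an object; the grip force is fixed at half the most. Time passes only in rows, so rows that do not move let the fingers close. It gives the time, the measured TCP pose, the force and the opening at its end, in the units of the state.
- state(): the state, without advancing time (a new reading comes with each control period).
- get_image(name): name is "side" or "top"; returns the picture (420x560x3 uint8, red, green, blue); there is no depth.
- camera_info(name): a dict with "fov_y" (degrees; the focal length in pixels is half the picture's height over the tangent of half this angle, whatever the lens; pixels are square), "cx", "cy" (the principal point, pixels), "dist_coeffs" ([k1, k2, p1, p2, k3] as OpenCV has them; the pictures are not rectified), "pose" (4x4, takes a point from camera to world coordinates). Camera axes: x right, y down, z forward; pixel columns grow to the right and rows downward; lengths in mm; the calibration is good to about 2 mm. A picture is of the moment at which its call begins. camera_info takes no time and is no camera call.
- job_done(): hands the job in, once; it reports no verdict.
Trained networks look in the newest picture that a camera, given by its name, has taken for a name from the list of things; names that differ only in an ending like _2 or _b are one class to them, and where a whole thing is asked for, a point or a joint stands for the part that bears it (a point fixed in the world has none). Each returns a list of dicts, best first, with "confidence" (0 to 1); they miss things now and then, are a little off and sometimes report something else, mostly with a low value. They report only what shows in the picture. A call takes as long as a camera call.
- look_for(query, camera): "box" ([left, top, right, bottom] in pixels, round what is visible of it).
- outline_of(query, camera): "pixels" (420x560 bool, what is visible of it) and "box" ([left, top, right, bottom] in pixels, round what is visible of it).
The state is a dict: "time": time; "qpos": joint angles; "qvel": joint speeds; "effort": joint torques, N m; "tool_pos": TCP position; "eef_rot": TCP orientation; "ft_force": force on the tool from outside, world axes, zero at the start; "wrist_torque": the same for the moment, N m; "grip_width": opening from 0.0 (shut) to 1.0 (fully open).
Only numpy, scipy, OpenCV 4.12 (cv2) and the standard library are available. Lean on these libraries where they do the work, as an engineer would, in place of code of your own. Each camera call takes 0.05 s, during which the arm holds its last target.

## Task

Slide the top plywood board sideways off the pile, keeping it flat and leaving the two boards below where they are, onto the deck of the scale beside it so that it lies centred and square there. Then stack the small carton and the tin in the middle of that board, one on the other with the wider base underneath (carton lengthways on the board, tin upright), setting each down without dropping it. Leave the other things on the bench alone.

Things in the scene. Friction and masses are not known exactly. Their poses are not given: they have to be found in the camera images.
- board_top: top board of a pile of three equal plain plywood boards, 160 x 120 x 18 mm (own x, y, z), 0.19 to 0.3 kg, flat, with no grip; origin at the centre of its underside, z up. At the start its underside is 39 mm above the bench, 2 mm above the scale's deck, and its long side (x) is parallel to the scale's x within 0.08 rad. Pushed at its edge with both fingers above the middle board, it slides over onto the deck and leaves the others behind.
- board_mid: middle board of the pile, same size, loose; its top is 39 mm above the bench; origin at the centre of its underside
- board_low: bottom board of the pile, same size, loose, lying on the 3 mm rubber mat; origin at the centre of its underside
- scale: low grey bench scale with a steel deck, fixed; the deck is 190 x 150 mm (own x, y), flat, without a rim, its top 34 mm above the origin and 37 mm above the bench; origin at the centre of the scale's underside, below the deck's centre. A display 12 mm lower than the deck juts out 37 mm at its -x side. The pile stands beside it on its +y or its -y side with a gap of about 20 mm.
- carton: small closed cardboard carton lying flat on the bench, 130 x 62 x 50 mm (own x, y, z), 0.2 to 0.35 kg, with a pale strip of tape along its top; origin at the centre of its underside. Gripped across its 62 mm width.
- tin: upright round metal tin with a paper wrapper, 52 mm in diameter, 65 mm high, 0.15 to 0.3 kg; origin at the centre of its underside
- tape: bystander: roll of clear tape lying flat, 100 mm across, 48 mm high; origin at the centre of its underside
- spool: bystander: small grey spool, 48 mm across, 40 mm high; origin at the centre of its underside
- spray: bystander: white bottle, 64 mm across, 170 mm high; origin at the centre of its underside
- jar: bystander: jar, 70 mm across, 80 mm high, on the far side; origin at the centre of its underside
- tape_small: bystander: small empty cardboard core, 70 mm across, 25 mm high; origin at the centre of its underside
- rule: bystander: shut wooden folding rule lying near the robot, 28 x 120 x 14 mm; origin at the centre of its underside

How it is judged:
By the outcome, as a careful person would: the job done as asked, in the order asked, and still so for the second after the job is handed in, with the robot touching nothing.
It also fails if it takes over 72 s, if anything falls off the work surface, if the arm or the gripper's body presses on something with over 40 N, if the wrist force passes 120 N, or if a joint passes its speed limit or range.

## Working session

There is one attempt and no reset: what is moved stays moved. The work goes in short steps, Python scripts to look and compute and a shell command to move; the robot and the scene stay as the last step left them, time stands still between calls to the robot, and variables do not carry over. Pictures are saved under pics/ and viewed, and the job is handed in when it is done.

```bash
ls; mkdir -p pics; python3 - <<'E'
from bench import *
import cv2
print(state()); print(tcp_to_grasp)
for n in ("side","top"):
    im=get_image(n); cv2.imwrite(f"pics/{n}0.png",im[:,:,::-1]); print(n,camera_info(n))
E
```

```text
pics
{'time': 0.0, 'qpos': array([ 6.80735633e+01,  1.51716166e+01,  9.19824113e+01, -6.87448921e-04,
        7.29781522e+01, -2.11370447e+00]), 'qvel': array([ 0.00043192, -0.06340714,  0.01134791,  0.05297095,  0.00233333,
       -0.0176689 ]), 'effort': array([ 3.31015026e-04, -5.15122283e+01, -3.67320013e+01,  2.33948167e-04,
        1.30187921e-02, -1.53498871e-05]), 'tool_pos': array([228.6576842 , 634.72269033, 403.32176536]), 'eef_rot': array([[-9.40806635e-01,  3.38942696e-01, -8.50818869e-04],
       [ 3.38943756e-01,  9.40804194e-01, -2.14438331e-03],
       [ 7.36308989e-05, -2.30582979e-03, -9.99997339e-01]]), 'ft_force': array([-0.55786996,  0.30377552, -0.63747301]), 'wrist_torque': array([ 0.01136899,  0.00683881, -0.0578912 ]), 'grip_width': 1.0025360662867369}
154.70000000000002
side {'fov_y': 55.16002770313775, 'cx': 283.37571056017754, 'cy': 212.41940292480575, 'dist_coeffs': array([0.03823927, 0.        , 0.        , 0.        , 0.        ]), 'pose': array([[ 8.63913155e-01, -3.67412457e-01,  3.44473725e-01,
         1.31250612e+02],
       [-5.03635238e-01, -6.33444939e-01,  5.87451323e-01,
        -7.45411266e+02],
       [ 2.36820324e-03, -6.80996032e-01, -7.32283276e-01,
         9.51334730e+02],
       [ 0.00000000e+00,  0.00000000e+00,  0.00000000e+00,
         1.00000000e+00]])}
top {'fov_y': 45.801350298489524, 'cx': 272.65231323054275, 'cy': 217.63263966606146, 'dist_coeffs': array([-0.12790828,  0.        ,  0.        ,  0.        ,  0.        ]), 'pose': array([[ 4.52568156e-02, -9.77800754e-01,  2.04591072e-01,
         2.58165857e+02],
       [-9.98963102e-01, -4.53126149e-02,  4.41456158e-03,
        -2.90971722e+01],
       [ 4.95399484e-03, -2.04578721e-01, -9.78837578e-01,
         1.40907394e+03],
       [ 0.00000000e+00,  0.00000000e+00,  0.00000000e+00,
         1.00000000e+00]])}
```

View pics/side0.png

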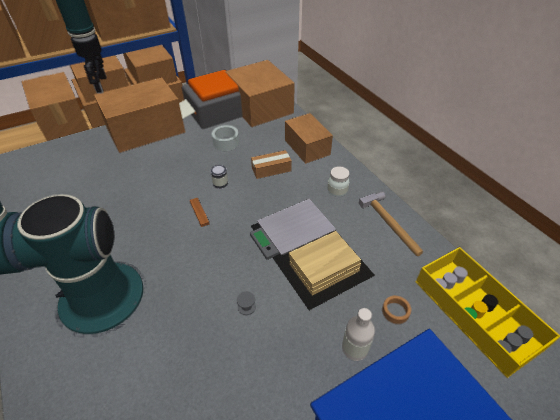

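View pics/top0.png

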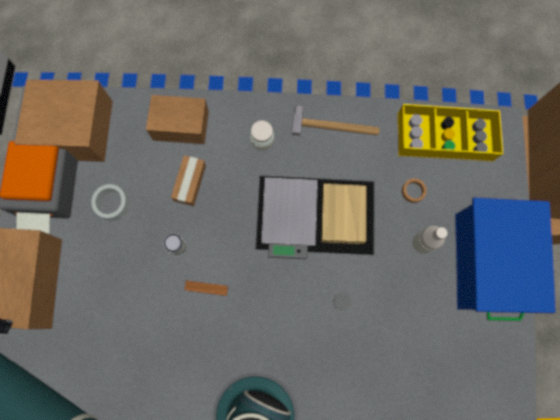

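The side view shows the pile (325,262), the deck (297,226), the carton (271,164) and the tin (219,177). In the top view the pile is at (345,213), on the scale's -y side, and the display faces the robot. Next I'll measure these.

```bash
cat > h.py <<'E'
import numpy as np, cv2
from bench import *
def cam(n):
    c=camera_info(n); f=210/np.tan(np.radians(c['fov_y']/2))
    K=np.array([[f,0,c['cx']],[0,f,c['cy']],[0,0,1]]); return K,np.array(c['dist_coeffs'],float),np.array(c['pose'])
def back(n,uv,z):
    K,d,P=cam(n); u=cv2.undistortPoints(np.float64(uv).reshape(-1,1,2),K,d,None,None).reshape(-1,2)
    r=np.c_[u,np.ones(len(u))]@P[:3,:3].T; o=P[:3,3]
    return o+r*((z-o[2])/r[:,2])[:,None]
def proj(n,X):
    K,d,P=cam(n); R=P[:3,:3].T; t=-R@P[:3,3]
    return cv2.projectPoints(np.float64(X).reshape(-1,1,3),cv2.Rodrigues(R)[0],t,K,d)[0].reshape(-1,2)
def box(L,W,H,x,y,z,a):
    c,s=np.cos(a),np.sin(a); P=np.array([[i*L/2,j*W/2,k] for i in(-1,1) for j in(-1,1) for k in(0,H)])
    return np.c_[P[:,0]*c-P[:,1]*s+x,P[:,0]*s+P[:,1]*c+y,P[:,2]+z]
def cyl(D,H,x,y,z):
    t=np.linspace(0,2*np.pi,40); return np.vstack([np.c_[x+D/2*np.cos(t),y+D/2*np.sin(t),0*t+zz] for zz in(z,z+H)])
def sil(n,X):
    S=8; m=np.zeros((420*1,560),np.uint8)
    h=cv2.convexHull(np.float32(proj(n,X))).reshape(-1,2)
    b=np.zeros((420*4,560*4),np.uint8); cv2.fillPoly(b,[np.int32(np.round((h+.5)*4*16-8))],255,shift=4)
    return cv2.resize(b,(560,420),interpolation=cv2.INTER_AREA)/255.
E
python3 - <<'E'
from h import *
for n in ("side","top"):
    im=get_image(n); V=im.copy()
    for q in ("board_top","board_mid","board_low","scale","carton","tin","spool","tape_small","rule","jar","spray","tape"):
        r=outline_of(q,n)
        if not r: print(n,q,None); continue
        r=r[0]; print(n,q,round(r['confidence'],2),np.round(r['box']),r['pixels'].sum())
        np.save(f"pics/m_{n}_{q}.npy",r['pixels'])
        cs,_=cv2.findContours(r['pixels'].astype(np.uint8),0,1); cv2.drawContours(V,cs,-1,(255,0,0),1)
    x0,y0,w,h=(170,110,240,210) if n=="side" else (150,120,300,200)
    cv2.imwrite(f"pics/{n}1.png",cv2.resize(V[y0:y0+h,x0:x0+w],None,fx=2.66,fy=2.66,interpolation=2)[:,:,::-1])
E
```

```text
side board_top 0.88 [289. 228. 360. 287.] 2261
side board_mid 0.5 [306. 266. 361. 290.] 158
side board_low 0.74 [344. 307. 373. 363.] 1178
side scale 0.75 [249. 200. 337. 263.] 2910
side carton 0.98 [251. 149. 290. 181.] 856
side tin 0.89 [208. 165. 226. 186.] 319
side spool 0.65 [236. 292. 259. 314.] 346
side tape_small 0.83 [386. 294. 410. 324.] 547
side rule 0.66 [190. 196. 210. 226.] 235
side jar 0.94 [328. 168. 351. 196.] 528
side spray 0.93 [345. 309. 372. 361.] 1195
side tape 0.85 [208. 124. 239. 151.] 599
top board_top 0.76 [324. 182. 370. 245.] 2503
top board_mid None
top board_low 0.17 [319. 181. 369. 241.] 2424
top scale 0.63 [263. 178. 320. 262.] 3961
top carton 0.82 [172. 156. 205. 206.] 1200
top tin 0.83 [164. 235. 185. 255.] 361
top spool 0.57 [329. 289. 352. 308.] 262
top tape_small 0.85 [399. 181. 426. 203.] 318
top rule 0.73 [183. 281. 229. 294.] 401
top jar 0.59 [250. 120. 276. 151.] 570
top spray 0.75 [410. 225. 444. 254.] 728
top tape 0.69 [ 90. 185. 126. 221.] 656
```

View pics/side1.png

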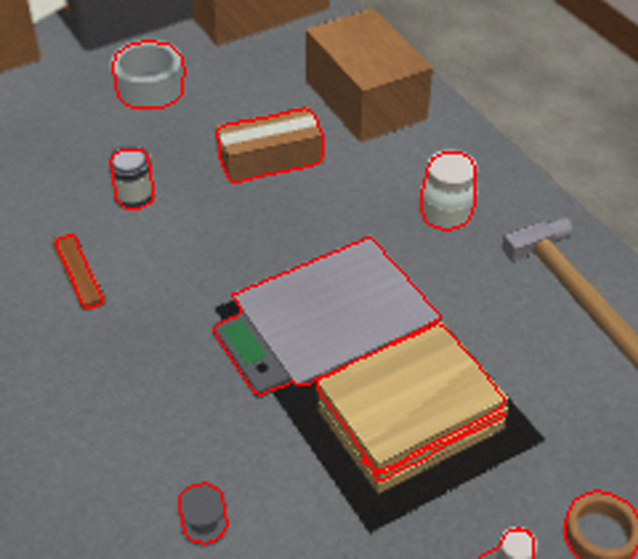

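View pics/top1.png

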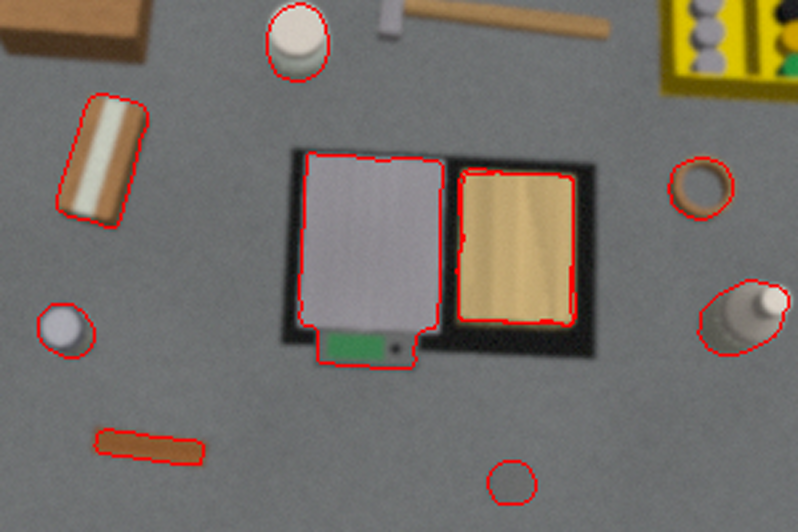

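```bash
cat > fit.py <<'E'
from h import *
from scipy.optimize import minimize
def fit(masks,gen,x0,steps):
    def cost(p): return sum(np.abs(sil(n,gen(p))-m).sum() for n,m in masks.items())
    S=np.vstack([np.zeros(len(x0))]+[np.eye(len(x0))[i]*steps[i] for i in range(len(x0))])+x0
    r=minimize(cost,x0,method='Nelder-Mead',options=dict(initial_simplex=S,xatol=.02,fatol=.1,maxiter=400))
    r=minimize(cost,r.x,method='Nelder-Mead',options=dict(initial_simplex=S-x0+r.x,xatol=.02,fatol=.1,maxiter=400))
    return r.x,r.fun
def report(name,masks,gen,x0,steps):
    for k in (list(masks),)+tuple([n] for n in masks):
        p,f=fit({n:masks[n] for n in k},gen,x0,steps); print(name,k,np.round(p[:2],1),np.round(np.degrees(p[2:]),2),round(f))
def topmask(n,seg,z,L,W,dz=0):
    pass
E
python3 - <<'E'
from fit import *
M={}
for n in("side","top"):
    im=get_image(n).astype(int); R,G,B=im[...,0],im[...,1],im[...,2]
    for q in("scale","board_top"):
        near=cv2.dilate(np.load(f"pics/m_{n}_{q}.npy").astype(np.uint8),np.ones((7,7)))>0
        if q=="scale":
            s=near&(np.abs(R-B)<25)&(R>115)&(G-R<10)
        else: s=near&(R-B>35)&(R>(165 if n=="side" else 110))
        nl,lab,st,_=cv2.connectedComponentsWithStats(s.astype(np.uint8),connectivity=4); s=lab==1+np.argmax(st[1:,4])
        s=cv2.morphologyEx(s.astype(np.uint8),cv2.MORPH_CLOSE,np.ones((5,5)))
        M[q,n]=s.astype(float); print(q,n,s.sum())
    for q in ("carton","tin"): M[q,n]=np.load(f"pics/m_{n}_{q}.npy").astype(float)
    V=np.uint8(im); 
    for q in("scale","board_top"):
        cs,_=cv2.findContours(M[q,n].astype(np.uint8),0,1); cv2.drawContours(V,cs,-1,(255,0,0),1)
    x0,y0=(240,190) if n=="side" else (250,165)
    cv2.imwrite(f"pics/{n}2.png",cv2.resize(V[y0:y0+110,x0:x0+140],None,fx=4,fy=4,interpolation=0)[:,:,::-1])
def c(n,q,z): ys,xs=np.nonzero(M[q,n]); return back(n,[xs.mean(),ys.mean()],z)[0]
g=lambda q:{n:M[q,n] for n in("side","top")}
a=c("top","scale",37);report("deck",g("scale"),lambda p:box(190,150,.1,p[0],p[1],37,p[2]),np.r_[a[:2],0],[5,5,.05])
a=c("top","board_top",57);report("board",g("board_top"),lambda p:box(160,120,.1,p[0],p[1],57,p[2]),np.r_[a[:2],0],[5,5,.05])
a=c("top","carton",30);report("carton",g("carton"),lambda p:box(130,62,50,p[0],p[1],0,p[2]),np.r_[a[:2],-.3],[5,5,.1])
a=c("top","tin",30);report("tin",g("tin"),lambda p:cyl(52,65,p[0],p[1],0),a[:2],[5,5])
for q,z in(("rule",7),("spool",20),("spray",60),("jar",40),("tape",24),("tape_small",12)):
    for n in("side","top"):
        ys,xs=np.nonzero(np.load(f"pics/m_{n}_{q}.npy")); print(q,n,np.round(back(n,[xs.mean(),ys.mean()],z)[0]))
E
```

```text
scale side 2370
board_top side 1979
scale top 3407
board_top top 2476
deck ['side', 'top'] [568.5 -70.5] [-0.61] 243
deck ['side'] [569.9 -73.1] [0.03] 59
deck ['top'] [568.  -68.6] [-0.4] 92
board ['side', 'top'] [ 565.9 -222.6] [-0.13] 227
board ['side'] [ 567.  -225.3] [-0.1] 75
board ['top'] [ 565.2 -221.3] [0.03] 68
carton ['side', 'top'] [648.  225.6] [-11.4] 129
carton ['side'] [647. 221.] [-12.78] 36
carton ['top'] [648.6 226.3] [-11.55] 49
tin ['side', 'top'] [458.1 248. ] [] 75
tin ['side'] [458.4 243.8] [] 36
tin ['top'] [457.6 248.8] [] 23
rule side [344. 150.   7.]
rule top [341. 156.   7.]
spool side [ 323. -227.   20.]
spool top [ 321. -226.   20.]
spray side [ 504. -459.   60.]
spray top [ 499. -461.   60.]
jar side [789.  16.  40.]
jar top [787.  21.  40.]
tape side [572. 443.  24.]
tape top [571. 451.  24.]
tape_small side [ 654. -435.   12.]
tape_small top [ 652. -430.   12.]
```

```bash
python3 -c "
import cv2,numpy as np
a=cv2.imread('pics/side2.png');b=cv2.imread('pics/top2.png');cv2.imwrite('pics/c2.png',cv2.resize(np.hstack([a,b]),(800,314)))"
```

```text
(no output)
```

View pics/c2.png

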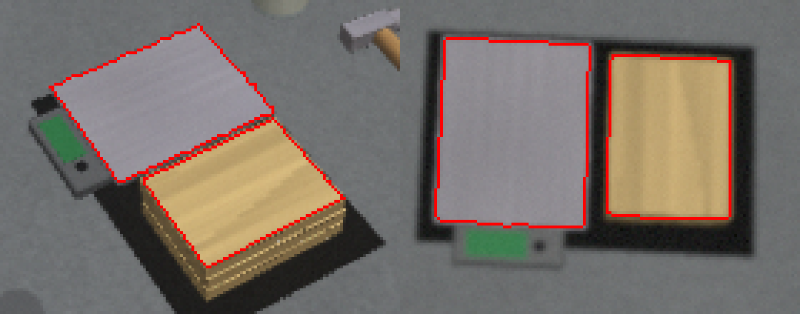

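The two cameras put y about 4 mm apart, but the offset from board to deck agrees in both: +3 mm in x and +152 mm in y. The yaw difference is near zero. Next is a planner that suggests rows, then the move over behind the pile.

```bash
cat > plan.py <<'E'
import sys,numpy as np
from bench import state
from scipy.spatial.transform import Rotation as Ro
# usage: plan.py x y z yaw [step_mm] : suggests rows (yaw = angle of tool x axis)
def main(x,y,z,yaw,step=40.,tstep=7.):
    s=state(); p=s['tool_pos']; R0=Ro.from_matrix(s['eef_rot'])
    a=np.radians(yaw); Rt=Ro.from_matrix(np.array([[np.cos(a),np.sin(a),0],[np.sin(a),-np.cos(a),0],[0,0,-1]]))
    rv=(R0.inv()*Rt).as_rotvec(); d=np.array([x,y,z])-p
    n=max(1,int(np.ceil(np.linalg.norm(d)/step-.05)),int(np.ceil(np.degrees(np.linalg.norm(rv))/tstep-.05)))
    print("t",round(s['time'],2),"pos",np.round(p,1),"yaw",round(np.degrees(np.arctan2(s['eef_rot'][1,0],s['eef_rot'][0,0])),2),"z",np.round(s['eef_rot'][:,2],4),"F",np.round(s['ft_force'],1),"grip",round(s['grip_width'],3),"n",n)
    for i in range(n):
        R=R0*Ro.from_rotvec(rv*i/n); v=R.inv().apply(d/n)/10
        print("[%s],"%",".join("%g"%(round(float(q),k)+0) for q,k in zip(list(np.degrees(rv/n))+list(v),[2]*3+[2]*3)),end="\n" if i%8==7 else "")
    print()
main(*map(float,sys.argv[1:]))
E
python3 plan.py 568 -335 330 90
```

```text
t 1.5 pos [228.8 635.  404.7] yaw 160.19 z [-0. -0. -1.] F [ 0.5 -0.2 -0.6] grip 1.0 n 26
[0,0,2.7,-2.49,-3.07,0.29],[0,0,2.7,-2.63,-2.95,0.29],[0,0,2.7,-2.77,-2.82,0.29],[0,0,2.7,-2.9,-2.69,0.29],[0,0,2.7,-3.02,-2.55,0.29],[0,0,2.7,-3.14,-2.4,0.29],[0,0,2.7,-3.25,-2.25,0.29],[0,0,2.7,-3.35,-2.1,0.29],
[0,0,2.7,-3.45,-1.94,0.29],[0,0,2.7,-3.53,-1.77,0.29],[0,0,2.7,-3.61,-1.6,0.29],[0,0,2.7,-3.68,-1.43,0.29],[0,0,2.7,-3.75,-1.26,0.29],[0,0,2.7,-3.8,-1.08,0.29],[0,0,2.7,-3.85,-0.9,0.29],[0,0,2.7,-3.89,-0.71,0.29],
[0,0,2.7,-3.92,-0.53,0.29],[0,0,2.7,-3.94,-0.35,0.29],[0,0,2.7,-3.95,-0.16,0.29],[0,0,2.7,-3.95,0.03,0.29],[0,0,2.7,-3.95,0.21,0.29],[0,0,2.7,-3.93,0.4,0.29],[0,0,2.7,-3.91,0.58,0.29],[0,0,2.7,-3.88,0.77,0.29],
[0,0,2.7,-3.84,0.95,0.29],[0,0,2.7,-3.79,1.13,0.29],
```

```bash
python3 -m pendant '[[0,0,2.7,-2.5,-3.1,0.3,8.5],[0,0,2.7,-2.6,-3.0,0.3,8.5],[0,0,2.7,-2.8,-2.8,0.3,8.5],[0,0,2.7,-2.9,-2.7,0.3,8.5],[0,0,2.7,-3.0,-2.6,0.3,8.5],[0,0,2.7,-3.1,-2.4,0.3,8.5],[0,0,2.7,-3.3,-2.3,0.3,8.5],[0,0,2.7,-3.4,-2.1,0.3,8.5]]'
python3 -m pendant '[[0,0,2.7,-3.5,-1.9,0.3,8.5],[0,0,2.7,-3.5,-1.8,0.3,8.5],[0,0,2.7,-3.6,-1.6,0.3,8.5],[0,0,2.7,-3.7,-1.4,0.3,8.5],[0,0,2.7,-3.8,-1.3,0.3,8.5],[0,0,2.7,-3.8,-1.1,0.3,8.5],[0,0,2.7,-3.9,-0.9,0.3,8.5],[0,0,2.7,-3.9,-0.7,0.3,8.5]]'
python3 plan.py 568 -335 330 90
```

```text
time: 2.17
tool_pos: [331.5, 330.8, 378.2]
eef_rot: [[-0.747, 0.665, 0.002], [0.665, 0.747, 0.006], [0.003, 0.006, -1.0]]
ft_force: [0.4, -0.1, -0.2]
grip_width: 0.995
time: 2.83
tool_pos: [433.3, 15.6, 354.9]
eef_rot: [[-0.435, 0.9, 0.013], [0.9, 0.435, 0.009], [0.003, 0.016, -1.0]]
ft_force: [1.3, 0.7, 0.7]
grip_width: 0.999
t 2.83 pos [433.3  15.6 354.9] yaw 115.8 z [ 0.0133  0.0094 -0.9999] F [1.3 0.7 0.7] grip 0.999 n 10
[0.09,-0.04,2.58,-3.74,-0.32,0.23],[0.09,-0.04,2.58,-3.75,-0.15,0.24],[0.09,-0.04,2.58,-3.76,0.02,0.24],[0.09,-0.04,2.58,-3.75,0.19,0.24],[0.09,-0.04,2.58,-3.74,0.36,0.24],[0.09,-0.04,2.58,-3.72,0.53,0.24],[0.09,-0.04,2.58,-3.69,0.7,0.25],[0.09,-0.04,2.58,-3.66,0.86,0.25],
[0.09,-0.04,2.58,-3.61,1.03,0.25],[0.09,-0.04,2.58,-3.56,1.19,0.25],
```

Tracking is good, so I'll go on.

```bash
python3 -m pendant '[[0.1,0,2.6,-3.7,-0.3,0.2,8.5],[0.1,0,2.6,-3.8,-0.2,0.2,8.5],[0.1,0,2.6,-3.8,0,0.2,8.5],[0.1,0,2.6,-3.8,0.2,0.2,8.5],[0.1,0,2.6,-3.7,0.4,0.2,8.5],[0.1,0,2.6,-3.7,0.5,0.3,8.5],[0.1,0,2.6,-3.7,0.7,0.3,8.5],[0.1,0,2.6,-3.7,0.9,0.3,8.5]]'
python3 -m pendant '[[0.1,0,2.6,-3.6,1.0,0.3,8.5],[0.1,0,2.6,-3.5,1.2,0.3,8.5],[0,0,0,0,0,0,8.5]]'
python3 plan.py 567.5 -335 225 89.8
```

```text
time: 3.5
tool_pos: [539.4, -284.7, 337.0]
eef_rot: [[-0.063, 0.998, 0.007], [0.998, 0.063, 0.004], [0.004, 0.007, -1.0]]
ft_force: [1.0, -0.3, -0.4]
grip_width: 0.995
time: 3.75
tool_pos: [565.9, -364.9, 329.5]
eef_rot: [[0.038, 0.999, 0.005], [0.999, -0.038, 0.001], [0.001, 0.005, -1.0]]
ft_force: [-0.3, 0.1, -0.3]
grip_width: 0.994
t 3.75 pos [ 565.9 -364.9  329.5] yaw 87.8 z [ 5.3e-03  9.0e-04 -1.0e+00] F [-0.3  0.1 -0.3] grip 0.994 n 3
[0.1,-0.02,-0.67,1,0,3.49],[0.1,-0.02,-0.67,1,0.01,3.48],[0.1,-0.02,-0.67,1,0.03,3.48],
```

```bash
python3 -m pendant '[[0.1,0,-0.7,1.0,0,3.5,8.5],[0.1,0,-0.7,1.0,0,3.5,8.5],[0.1,0,-0.7,1.0,0,3.0,8.5],[0,0,0,0,0,0,8.5],[0,0,0,0,0,0,8.5]]'
python3 plan.py 567.5 -335 225 89.8
python3 - <<'E'
from h import *
for n,(x0,y0) in(("side",(270,200)),("top",(310,150))):
    im=get_image(n); s=state(); V=cv2.resize(im[y0:y0+130,x0:x0+130],None,fx=4,fy=4,interpolation=2)
    for L,c in((160,(255,0,0)),(173,(0,255,0))):
        for dy in(-57,57):
            for dx in (-11,11):
              p=s['tool_pos']+s['eef_rot']@[dx,dy,L]; u=(proj(n,p)[0]-[x0,y0])*4; cv2.circle(V,tuple(int(round(t)) for t in u),3,c,1)
    cv2.imwrite(f"pics/{n}3.png",V[:,:,::-1])
a=cv2.imread('pics/side3.png');b=cv2.imread('pics/top3.png');cv2.imwrite('pics/c3.png',cv2.resize(np.hstack([a,b]),(800,400)))
E
```

```text
time: 4.17
tool_pos: [569.1, -339.9, 229.3]
eef_rot: [[0.006, 1.0, 0.006], [1.0, -0.006, -0.004], [-0.004, 0.006, -1.0]]
ft_force: [-0.1, -0.1, 2.0]
grip_width: 0.997
t 4.17 pos [ 569.1 -339.9  229.3] yaw 89.67 z [ 0.0061 -0.0039 -1.    ] F [-0.1 -0.1  2. ] grip 0.997 n 1
[0.35,0.22,-0.13,0.49,-0.17,0.43],
```

View pics/c3.png

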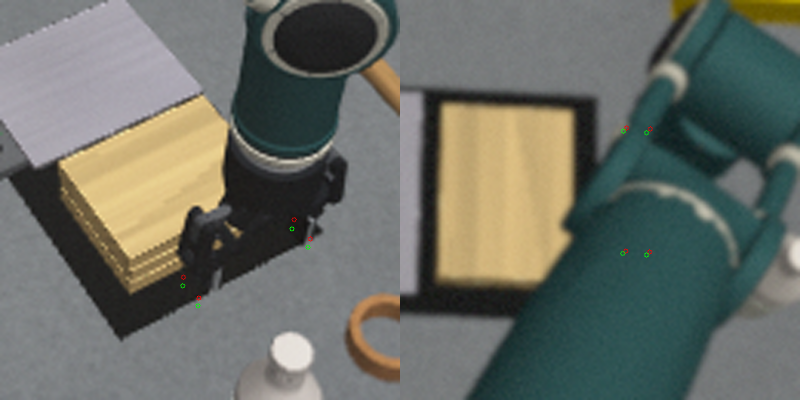

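```bash
python3 - <<'E'
from h import *
n="side";x0,y0=320,250
im=get_image(n); s=state(); F=9;V=cv2.resize(im[y0:y0+60,x0:x0+70],None,fx=F,fy=F,interpolation=2)
for L,c in((160,(255,0,0)),(173,(0,255,0))):
  for sy in(-1,1):
    q=np.array([[a,sy*b,L] for a,b in((-11,42.5),(11,42.5),(11,57),(-11,57))])
    u=(proj(n,s['tool_pos']+q@s['eef_rot'].T)-[x0,y0]+.5)*F; cv2.polylines(V,[np.int32(np.round(u))],True,c,1)
cv2.imwrite("pics/c4.png",V[:,:,::-1])
E
```

```text
(no output)
```

View pics/c4.png

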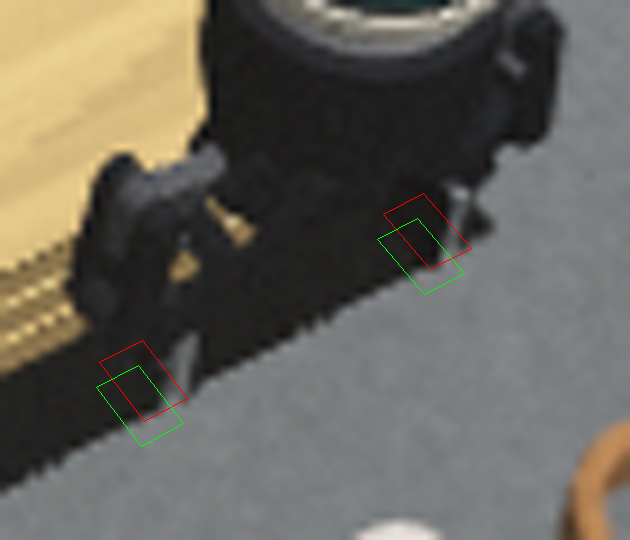

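The fingertips match the 160 mm markers, so the open tips stand 160 mm ahead of the TCP. I'll go down until the tips are about 46 mm above the bench, then approach.

```bash
python3 -m pendant '[[0.3,0.2,-0.1,0.5,-0.2,1.2,8.5],[0,0,0,0.5,0,1.2,8.5],[0,0,0,0,0,0,8.5],[0,0,0,0,0,0,8.5]]'
python3 plan.py 566.5 -300 206 89.8
```

```text
time: 4.65
tool_pos: [570.4, -332.0, 212.8]
eef_rot: [[0.005, 1.0, 0.014], [1.0, -0.005, -0.009], [-0.009, 0.014, -1.0]]
ft_force: [0.6, -0.2, -0.2]
grip_width: 0.996
t 4.65 pos [ 570.4 -332.   212.8] yaw 89.71 z [ 0.0139 -0.0088 -0.9999] F [ 0.6 -0.2 -0.2] grip 0.996 n 1
[0.8,0.5,-0.09,3.21,-0.42,0.65],
```

```bash
python3 -m pendant '[[0.8,0.5,0,0,-0.4,0.5,8.5]]'
python3 plan.py 566.5 -300 206 89.8;  python3 -m pendant '[[0.4,0.3,0,0,0,0.3,8.5]]'
python3 plan.py 566.5 -300 206 89.8
```

```text
time: 4.73
tool_pos: [567.3, -332.2, 209.0]
eef_rot: [[0.005, 1.0, 0.002], [1.0, -0.005, -0.001], [-0.001, 0.002, -1.0]]
ft_force: [0.4, 0.2, -0.9]
grip_width: 0.995
t 4.73 pos [ 567.3 -332.2  209. ] yaw 89.73 z [ 0.0021 -0.0012 -1.    ] F [ 0.4  0.2 -0.9] grip 0.995 n 1
[0.12,0.07,-0.07,3.22,-0.09,0.3],
time: 4.82
tool_pos: [566.6, -332.0, 205.7]
eef_rot: [[0.005, 1.0, -0.007], [1.0, -0.005, 0.005], [0.005, -0.007, -1.0]]
ft_force: [-0.2, 0.5, -0.5]
grip_width: 0.997
t 4.82 pos [ 566.6 -332.   205.7] yaw 89.74 z [-0.0066  0.005  -1.    ] F [-0.2  0.5 -0.5] grip 0.997 n 1
[-0.38,-0.28,-0.06,3.2,-0.03,-0.02],
```

```bash
python3 -m pendant '[[-0.2,-0.1,0,1.1,0,0,8.5],[0,0,0,1.1,0,0,8.5],[0,0,0,0.8,0,0,8.5],[0,0,0,0,0,0,8.5]]'
python3 plan.py 566.5 -290 206 89.8
python3 - <<'E'
from h import *
n="side";x0,y0=300,220
im=get_image(n); s=state(); F=7;V=cv2.resize(im[y0:y0+80,x0:x0+90],None,fx=F,fy=F,interpolation=2)
cv2.imwrite("pics/c5.png",V[:,:,::-1])
E
```

```text
time: 5.15
tool_pos: [566.3, -299.7, 204.9]
eef_rot: [[0.006, 1.0, -0.005], [1.0, -0.006, 0.005], [0.005, -0.005, -1.0]]
ft_force: [0.3, 0.1, -0.4]
grip_width: 0.996
t 5.15 pos [ 566.3 -299.7  204.9] yaw 89.63 z [-0.0045  0.0047 -1.    ] F [ 0.3  0.1 -0.4] grip 0.996 n 1
[-0.26,-0.27,-0.17,0.97,0.01,-0.11],
```

View pics/c5.png

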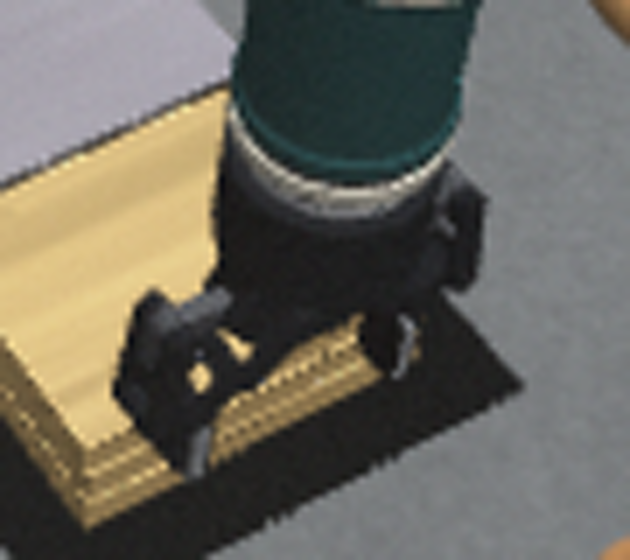

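```bash
python3 - <<'E'
from h import *
n="side";x0,y0=315,255
im=get_image(n); s=state(); F=12;V=cv2.resize(im[y0:y0+45,x0:x0+55],None,fx=F,fy=F,interpolation=2)
for L,c in((160,(255,0,0)),(166,(0,0,255)),(173,(0,255,0))):
  for sy in(-1,1):
    q=np.array([[a,sy*b,L] for a,b in((-11,42.5),(11,42.5),(11,57),(-11,57))])
    u=(proj(n,s['tool_pos']+q@s['eef_rot'].T)-[x0,y0]+.5)*F; cv2.polylines(V,[np.int32(np.round(u))],True,c,1)
# pile reference: model edges
for z in(3,21,39,57):
    u=(proj(n,[[486.5,-285.3,z],[646.5,-285.3,z]])-[x0,y0]+.5)*F; cv2.polylines(V,[np.int32(np.round(u))],False,(255,0,255),1)
cv2.imwrite("pics/c6.png",V[:,:,::-1])
E
```

```text
(no output)
```

View pics/c6.png

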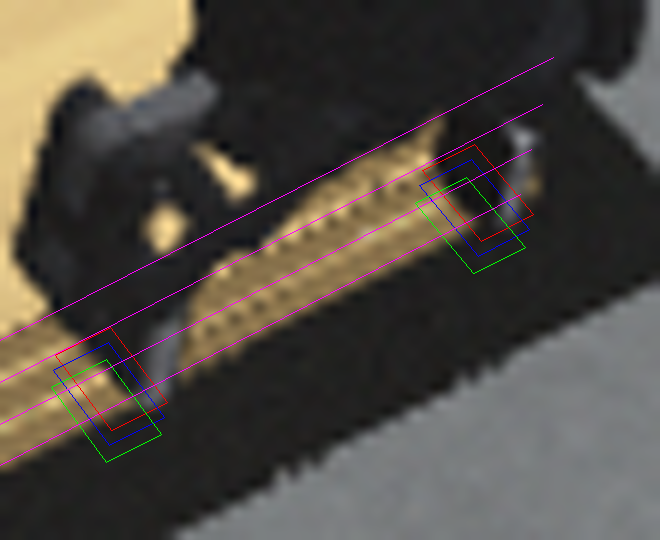

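Tip height is confirmed at about 45 mm, between the mid board's top (39) and the top board's top (57). Now the push.

```bash
python3 -m pendant '[[-0.3,-0.3,-0.2,0.3,0,-0.1,8.5],[0,0,0,0.4,0,0,8.5],[0,0,0,0.6,0,0,8.5],[0,0,0,0.8,0.02,0,8.5],[0,0,0,0.8,0.02,0,8.5],[0,0,0,0.8,0.02,0,8.5],[0,0,0,0.8,0.02,0,8.5]]'
python3 plan.py 569 -160 206 89.8 9
```

```text
time: 5.83
tool_pos: [567.9, -254.3, 207.1]
eef_rot: [[0.004, 1.0, 0.004], [1.0, -0.004, -0.006], [-0.006, 0.005, -1.0]]
ft_force: [-0.7, -1.8, -1.0]
grip_width: 0.997
t 5.83 pos [ 567.9 -254.3  207.1] yaw 89.77 z [ 0.0045 -0.0057 -1.    ] F [-0.7 -1.8 -1. ] grip 0.997 n 11
[0.02,0.03,0,0.86,0.01,0.01],[0.02,0.03,0,0.86,0.01,0.01],[0.02,0.03,0,0.86,0.01,0.01],[0.02,0.03,0,0.86,0.01,0.01],[0.02,0.03,0,0.86,0.01,0.01],[0.02,0.03,0,0.86,0.01,0.01],[0.02,0.03,0,0.86,0.01,0.01],[0.02,0.03,0,0.86,0.01,0.01],
[0.02,0.03,0,0.86,0.01,0.01],[0.02,0.03,0,0.86,0.01,0.01],[0.02,0.03,0,0.86,0.01,0.01],
```

```bash
python3 - <<'E'
from h import *
n="side";x0,y0=250,200
im=get_image(n);V=cv2.resize(im[y0:y0+110,x0:x0+130],None,fx=5,fy=5,interpolation=2)
cv2.imwrite("pics/c7.png",V[:,:,::-1])
E
```

```text
(no output)
```

View pics/c7.png

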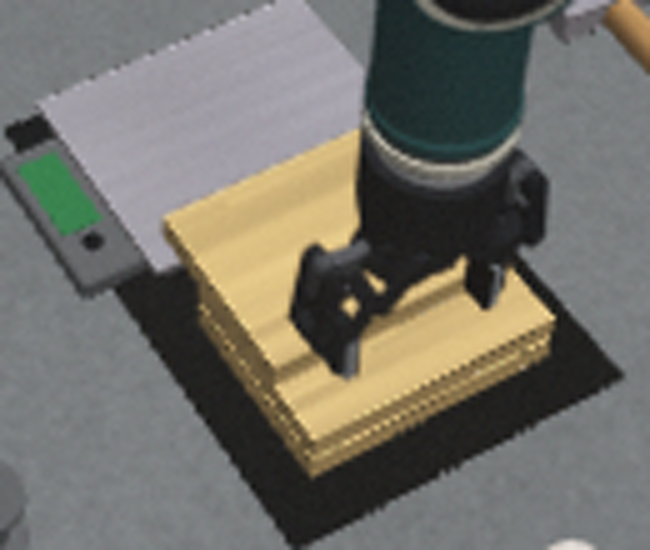

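The top board is sliding alone and the lower boards look still. I'll keep pushing.

```bash
python3 -m pendant '[[0,0,0,0.8,0.01,0,8.5],[0,0,0,0.8,0.01,0,8.5],[0,0,0,0.8,0.01,0,8.5],[0,0,0,0.8,0.01,0,8.5],[0,0,0,0.8,0.01,0,8.5],[0,0,0,0.8,0.01,0,8.5]]'
python3 plan.py 569 -160 206 89.8 9
```

```text
time: 6.38
tool_pos: [569.2, -200.7, 207.7]
eef_rot: [[0.003, 1.0, 0.006], [1.0, -0.003, -0.006], [-0.006, 0.006, -1.0]]
ft_force: [-0.2, -1.4, -1.1]
grip_width: 0.998
t 6.38 pos [ 569.2 -200.7  207.7] yaw 89.82 z [ 0.0058 -0.0062 -1.    ] F [-0.2 -1.4 -1.1] grip 0.998 n 5
[0.07,0.07,0.01,0.81,-0.01,0.03],[0.07,0.07,0.01,0.81,-0.01,0.03],[0.07,0.07,0.01,0.81,-0.01,0.03],[0.07,0.07,0.01,0.81,-0.01,0.03],[0.07,0.07,0.01,0.81,-0.01,0.03],
```

```bash
python3 -m pendant '[[0.1,0.1,0,0.8,-0.01,0.05,8.5],[0.1,0.1,0,0.8,0,0.05,8.5],[0.1,0.1,0,0.8,0,0.05,8.5],[0,0,0,0.7,0,0.05,8.5],[0,0,0,0.6,0,0,8.5],[0,0,0,0.4,0,0,8.5],[0,0,0,0.2,0,0,8.5],[0,0,0,0.1,0,0,8.5]]'
python3 plan.py 569 -142 206 89.8 9
python3 - <<'E'
from h import *
for n,(x0,y0) in(("side",(230,180)),("top",(250,150))):
    im=get_image(n); V=cv2.resize(im[y0:y0+130,x0:x0+130],None,fx=4,fy=4,interpolation=2)
    cv2.imwrite(f"pics/{n}8.png",V[:,:,::-1])
a=cv2.imread('pics/side8.png');b=cv2.imread('pics/top8.png');cv2.imwrite('pics/c8.png',cv2.resize(np.hstack([a,b]),(800,400)))
E
```

```text
time: 7.05
tool_pos: [569.9, -150.7, 206.6]
eef_rot: [[0.001, 1.0, 0.002], [1.0, -0.001, -0.002], [-0.002, 0.002, -1.0]]
ft_force: [0.3, -3.2, 1.9]
grip_width: 0.992
t 7.05 pos [ 569.9 -150.7  206.6] yaw 89.95 z [ 0.0025 -0.0023 -1.    ] F [ 0.3 -3.2  1.9] grip 0.992 n 1
[0.14,0.13,0.15,0.87,-0.09,0.06],
```

View pics/c8.png

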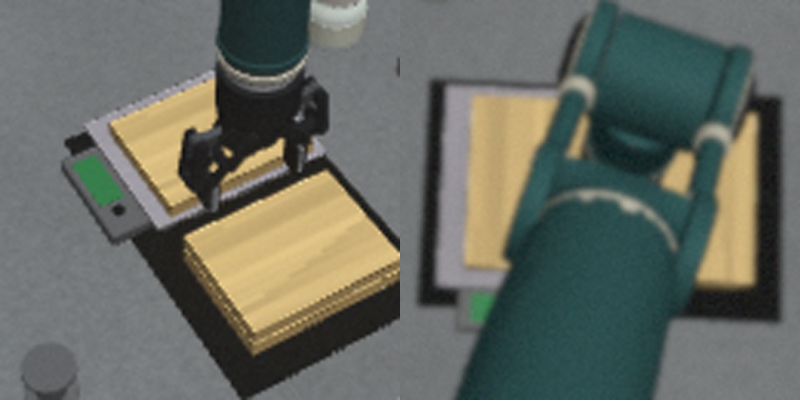

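```bash
python3 -m pendant '[[0.1,0.1,0.1,0.3,0,0,8.5],[0,0,0.1,0.3,0,0,8.5],[0,0,0,0.1,0,0,8.5]]'
python3 plan.py 569 -142 206 89.8 9
python3 -m pendant '[[0,0,0,-0.5,0,0,8.5],[0,0,0,-1,0,-1,8.5],[0,0,0,0,0,-4,8.5],[0,0,0,0,-2,-3.5,8.5],[0,0,0,0,-4,0,8.5],[0,0,0,0,-4,0,8.5],[0,0,0,0,-4,0,8.5],[0,0,0,0,-3,0,8.5]]'
python3 plan.py 569 -142 206 89.8 9
python3 - <<'E'
from h import *
for n,(x0,y0) in(("side",(230,180)),("top",(250,150))):
    im=get_image(n); V=cv2.resize(im[y0:y0+130,x0:x0+130],None,fx=4,fy=4,interpolation=2)
    cv2.imwrite(f"pics/{n}8.png",V[:,:,::-1])
a=cv2.imread('pics/side8.png');b=cv2.imread('pics/top8.png');cv2.imwrite('pics/c9.png',cv2.resize(np.hstack([a,b]),(800,400)))
E
```

```text
time: 7.4
tool_pos: [569.7, -144.2, 206.2]
eef_rot: [[0.006, 1.0, -0.0], [1.0, -0.006, -0.0], [-0.0, -0.0, -1.0]]
ft_force: [0.8, -1.6, 1.3]
grip_width: 0.997
t 7.4 pos [ 569.7 -144.2  206.2] yaw 89.64 z [-2.e-04 -0.e+00 -1.e+00] F [ 0.8 -1.6  1.3] grip 0.997 n 1
[-0.01,0,-0.16,0.21,-0.07,0.02],
time: 8.07
tool_pos: [399.4, -161.7, 298.0]
eef_rot: [[0.005, 1.0, 0.002], [1.0, -0.005, 0.002], [0.002, 0.002, -1.0]]
ft_force: [0.3, -0.5, 0.1]
grip_width: 0.998
t 8.07 pos [ 399.4 -161.7  298. ] yaw 89.74 z [ 0.0019  0.002  -1.    ] F [ 0.3 -0.5  0.1] grip 0.998 n 22
[0.01,-0.01,0,0.09,0.77,0.42],[0.01,-0.01,0,0.09,0.77,0.42],[0.01,-0.01,0,0.09,0.77,0.42],[0.01,-0.01,0,0.09,0.77,0.42],[0.01,-0.01,0,0.09,0.77,0.42],[0.01,-0.01,0,0.09,0.77,0.42],[0.01,-0.01,0,0.09,0.77,0.42],[0.01,-0.01,0,0.09,0.77,0.42],
[0.01,-0.01,0,0.09,0.77,0.42],[0.01,-0.01,0,0.09,0.77,0.42],[0.01,-0.01,0,0.09,0.77,0.42],[0.01,-0.01,0,0.09,0.77,0.42],[0.01,-0.01,0,0.09,0.77,0.42],[0.01,-0.01,0,0.09,0.77,0.42],[0.01,-0.01,0,0.09,0.77,0.42],[0.01,-0.01,0,0.09,0.77,0.42],
[0.01,-0.01,0,0.09,0.77,0.42],[0.01,-0.01,0,0.09,0.77,0.42],[0.01,-0.01,0,0.09,0.77,0.42],[0.01,-0.01,0,0.09,0.77,0.42],[0.01,-0.01,0,0.09,0.77,0.42],[0.01,-0.01,0,0.09,0.77,0.42],
```

View pics/c9.png

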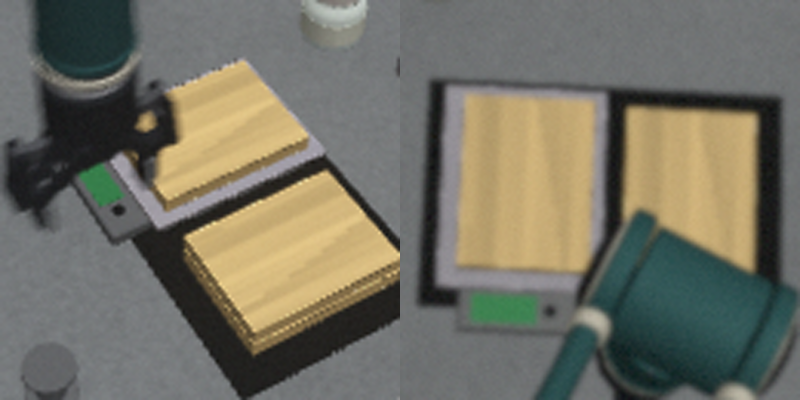

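```bash
python3 - <<'E'
from fit import *
n="top"; im=get_image(n).astype(int); R,B=im[...,0],im[...,2]
s=((R-B>35)&(R>110)); s[:,:255]=0; s[:,322:]=0; s[:165]=0; s[245:]=0
nl,lab,st,_=cv2.connectedComponentsWithStats(s.astype(np.uint8),connectivity=4); k=1+np.argmax(st[1:,4]); s=lab==k; print(st[k])
s=cv2.morphologyEx(s.astype(np.uint8),cv2.MORPH_CLOSE,np.ones((5,5))).astype(float)
report("board",{n:s},lambda p:box(160,120,.1,p[0],p[1],55,p[2]),np.r_[568,-72,0],[5,5,.03])
D={n:np.maximum(s,0)}
# deck refit: grey or board, minus outside
g=((np.abs(R-B)<25)&(R>115)); g[:,:255]=0; g[:,322:]=0; g[:165]=0; g[255:]=0
nl,lab,st,_=cv2.connectedComponentsWithStats((g|(s>0)).astype(np.uint8),connectivity=4); k=1+np.argmax(st[1:,4]); u=lab==k; print(st[k])
u=cv2.morphologyEx(u.astype(np.uint8),cv2.MORPH_CLOSE,np.ones((5,5))).astype(float)
report("deck",{n:u},lambda p:box(190,150,.1,p[0],p[1],37,p[2]),np.r_[568,-70,0],[5,5,.03])
V=np.uint8(im)
for m in(s,u):
    cs,_=cv2.findContours(m.astype(np.uint8),0,1); cv2.drawContours(V,cs,-1,(255,0,0),1)
cv2.imwrite("pics/c10.png",cv2.resize(V[160:260,250:330],None,fx=6,fy=6,interpolation=0)[:,:,::-1])
E
```

```text
[ 268  181   46   58 2413]
board ['top'] [568.4 -71.9] [-0.34] 54
board ['top'] [568.4 -71.9] [-0.34] 54
[ 262  178   55   68 3279]
deck ['top'] [567. -69.] [-0.16] 162
deck ['top'] [567. -69.] [-0.16] 162
```

View pics/c10.png

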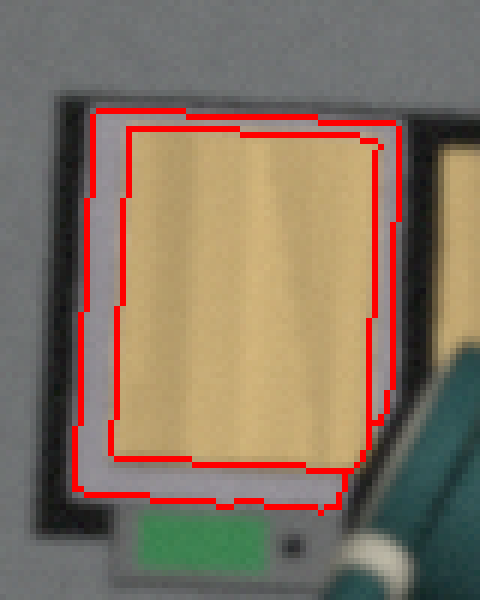

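By the top camera the board is 3 mm short in y. Its x and yaw are right, so I'll go back and nudge it.

```bash
python3 -m pendant '[[0,0,0,0,4,0,8.5],[0,0,0,0,4,0,8.5],[0,0,0,0,4,0,8.5],[0,0,0,0,4,1,8.5],[0,0,0,0,1,2.5,8.5],[0,0,0,0,0,2.5,8.5],[0,0,0,0,0,1.5,8.5],[0,0,0,0,0,0.5,8.5]]'
python3 plan.py 569 -152 206 89.8 9
```

```text
time: 8.88
tool_pos: [588.3, -166.0, 220.4]
eef_rot: [[0.01, 1.0, 0.022], [1.0, -0.01, -0.001], [-0.001, 0.022, -1.0]]
ft_force: [0.1, 0.7, -0.5]
grip_width: 0.995
t 8.88 pos [ 588.3 -166.   220.4] yaw 89.44 z [ 0.022  -0.0011 -0.9998] F [ 0.1  0.7 -0.5] grip 0.995 n 4
[0.31,0.01,-0.09,0.35,-0.49,0.35],[0.31,0.01,-0.09,0.35,-0.49,0.35],[0.31,0.01,-0.09,0.35,-0.49,0.35],[0.31,0.01,-0.09,0.35,-0.49,0.36],
```

```bash
python3 -m pendant '[[0.3,0,-0.1,0.3,-0.5,0.35,8.5],[0.3,0,-0.1,0.3,-0.5,0.35,8.5],[0.3,0,-0.1,0.3,-0.5,0.35,8.5],[0.3,0,-0.1,0.3,-0.5,0.35,8.5],[0,0,0,0,0,0,8.5]]'
python3 plan.py 569 -146 206 89.8 9
```

```text
time: 9.3
tool_pos: [568.5, -153.2, 204.8]
eef_rot: [[0.002, 1.0, -0.002], [1.0, -0.002, 0.0], [0.0, -0.002, -1.0]]
ft_force: [0.2, -0.2, -0.8]
grip_width: 0.998
t 9.3 pos [ 568.5 -153.2  204.8] yaw 89.86 z [-0.002  0.    -1.   ] F [ 0.2 -0.2 -0.8] grip 0.998 n 1
[-0.11,0,0.06,0.72,0.04,-0.12],
```

```bash
python3 -m pendant '[[0,0,0,0.4,0,-0.1,8.5],[0,0,0,0.3,0,0,8.5],[0,0,0,0.2,0,0,8.5]]'
python3 plan.py 569 -141 206 89.8 9
```

```text
time: 9.55
tool_pos: [568.2, -143.7, 208.1]
eef_rot: [[0.003, 1.0, 0.001], [1.0, -0.003, -0.001], [-0.001, 0.001, -1.0]]
ft_force: [1.0, -0.8, 0.3]
grip_width: 0.994
t 9.55 pos [ 568.2 -143.7  208.1] yaw 89.82 z [ 0.0012 -0.001  -1.    ] F [ 1.  -0.8  0.3] grip 0.994 n 1
[0.07,0.06,0.02,0.27,0.08,0.21],
```

```bash
python3 -m pendant '[[0,0,0,0.2,0,0.1,8.5],[0,0,0,0.1,0,0,8.5],[0,0,0,0,0,0,8.5]]'
python3 plan.py 569 -141 206 89.8 9
```

```text
time: 9.8
tool_pos: [568.8, -140.5, 208.9]
eef_rot: [[0.002, 1.0, 0.004], [1.0, -0.002, -0.003], [-0.003, 0.004, -1.0]]
ft_force: [0.0, 0.1, -0.7]
grip_width: 0.991
t 9.8 pos [ 568.8 -140.5  208.9] yaw 89.89 z [ 0.0043 -0.0031 -1.    ] F [ 0.   0.1 -0.7] grip 0.991 n 1
[0.25,0.18,0.09,-0.04,0.02,0.29],
```

```bash
python3 -m pendant '[[0,0,0,-0.5,0,0,8.5],[0,0,0,-1,0,-1,8.5],[0,0,0,0,0,-3,8.5],[0,0,0,0,0,-4,8.5],[0,0,0,0,0,-2,8.5]]'
python3 plan.py 648 225 300 168.2 40
```

```text
time: 10.22
tool_pos: [565.9, -157.0, 306.4]
eef_rot: [[0.002, 1.0, -0.01], [1.0, -0.002, 0.002], [0.002, -0.01, -1.0]]
ft_force: [1.1, -0.0, 0.5]
grip_width: 0.995
t 10.22 pos [ 565.9 -157.   306.4] yaw 89.89 z [-0.0098  0.0019 -0.9999] F [ 1.1 -0.   0.5] grip 0.995 n 12
[-0.03,-0.04,-6.53,3.18,0.68,0.05],[-0.03,-0.04,-6.53,3.09,1.04,0.05],[-0.03,-0.04,-6.53,2.95,1.38,0.05],[-0.03,-0.04,-6.53,2.77,1.71,0.05],[-0.03,-0.04,-6.53,2.56,2.01,0.05],[-0.03,-0.04,-6.53,2.32,2.29,0.05],[-0.03,-0.04,-6.53,2.04,2.54,0.05],[-0.03,-0.04,-6.53,1.74,2.75,0.05],
[-0.03,-0.04,-6.53,1.42,2.93,0.05],[-0.03,-0.04,-6.53,1.07,3.07,0.05],[-0.03,-0.04,-6.53,0.72,3.18,0.05],[-0.03,-0.04,-6.53,0.35,3.24,0.05],
```

```bash
python3 -m pendant '[[0,0,-6.5,3.2,0.7,0,8.5],[0,0,-6.5,3.1,1.0,0,8.5],[0,0,-6.5,3.0,1.4,0,8.5],[0,0,-6.5,2.8,1.7,0,8.5],[0,0,-6.5,2.6,2.0,0,8.5],[0,0,-6.5,2.3,2.3,0,8.5],[0,0,-6.5,2.0,2.5,0,8.5],[0,0,-6.5,1.7,2.8,0,8.5]]'
python3 -m pendant '[[0,0,-6.5,1.4,2.9,0,8.5],[0,0,-6.5,1.1,3.1,0,8.5],[0,0,-6.5,0.7,3.1,0,8.5]]'
python3 plan.py 648 225 230 168.2 40
```

```text
time: 10.88
tool_pos: [626.1, 93.7, 324.7]
eef_rot: [[-0.801, 0.598, 0.015], [0.598, 0.802, -0.005], [-0.015, 0.005, -1.0]]
ft_force: [0.5, -0.1, 0.4]
grip_width: 0.998
time: 11.13
tool_pos: [646.0, 191.5, 327.7]
eef_rot: [[-0.96, 0.281, 0.019], [0.281, 0.96, -0.004], [-0.019, 0.001, -1.0]]
ft_force: [0.9, -0.8, 0.4]
grip_width: 0.995
t 11.13 pos [646.  191.5 327.7] yaw 163.69 z [ 0.0187 -0.0042 -0.9998] F [ 0.9 -0.8  0.4] grip 0.995 n 3
[0.01,0.37,-1.5,0.31,1.09,3.25],[0.01,0.37,-1.5,0.26,1.09,3.25],[0.01,0.37,-1.5,0.21,1.1,3.25],
```

```bash
python3 -m pendant '[[0,0.4,-1.5,0.3,1.1,3.2,8.5],[0,0.4,-1.5,0.3,1.1,3.2,8.5],[0,0.4,-1.5,0.2,1.1,2.5,8.5]]'
python3 plan.py 648 225 187 168.2 40
cat > bd.py <<'E'
from fit import *
ref={"top":((568.0,-68.6,-.4)),"side":(569.9,-73.1,.03)}
for n in("top","side"):
    im=get_image(n).astype(int); R,B=im[...,0],im[...,2]
    s=(R-B>35)&(R>(110 if n=="top" else 165))
    h=cv2.convexHull(np.float32(proj(n,box(196,156,25,569,-71,36,0)))); w=np.zeros((420,560),np.uint8); cv2.fillPoly(w,[np.int32(h)],1); s&=w>0
    nl,lab,st,_=cv2.connectedComponentsWithStats(s.astype(np.uint8),connectivity=4); k=1+np.argmax(st[1:,4]); s=lab==k
    s=cv2.morphologyEx(s.astype(np.uint8),cv2.MORPH_CLOSE,np.ones((5,5))).astype(float)
    p,f=fit({n:s},lambda p:box(160,120,.1,p[0],p[1],55,p[2]),np.r_[568,-70,0],[5,5,.03])
    p[2]=np.degrees(p[2]); print(n,int(s.sum()),np.round(p,2),round(f),"rel deck",np.round(p-ref[n],2))
    V=np.uint8(im); cs,_=cv2.findContours(s.astype(np.uint8),0,1); cv2.drawContours(V,cs,-1,(255,0,0),1)
    x0,y0=(230,110) if n=="side" else (170,110)
    cv2.imwrite(f"pics/{n}b.png",cv2.resize(V[y0:y0+150,x0:x0+150],(400,400),interpolation=2)[:,:,::-1])
cv2.imwrite("pics/bd.png",np.hstack([cv2.imread(f"pics/{n}b.png") for n in("side","top")]))
E
python3 bd.py
```

```text
time: 11.38
tool_pos: [655.0, 232.0, 249.6]
eef_rot: [[-0.981, 0.192, 0.02], [0.192, 0.981, 0.009], [-0.018, 0.013, -1.0]]
ft_force: [0.4, -0.1, 0.5]
grip_width: 0.998
t 11.38 pos [655.  232.  249.6] yaw 168.91 z [ 0.0202  0.009  -0.9998] F [ 0.4 -0.1  0.5] grip 0.998 n 2
[0.37,0.52,0.36,0.33,-0.45,3.12],[0.37,0.52,0.36,0.3,-0.43,3.12],
top 2426 [ 5.6874e+02 -6.9260e+01 -5.0000e-02] 54 rel deck [ 0.74 -0.66  0.35]
side 1586 [ 5.7151e+02 -7.2160e+01 -1.4000e-01] 45 rel deck [ 1.61  0.94 -0.17]
```

View pics/bd.png

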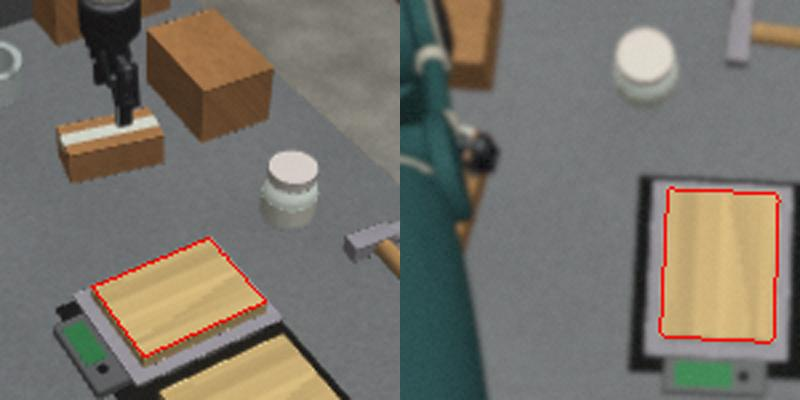

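The board is within about 1 mm and 0.3° of the deck's centre by both cameras. Now down onto the carton.

```bash
python3 -m pendant '[[0.4,0.5,0.4,0.5,-0.4,2.5,8.5],[0.4,0.5,0.2,0.3,-0.4,1.5,8.5],[0,0,0,0,0,0,8.5]]'
python3 plan.py 648.6 226 180 168.4 15
```

```text
time: 11.73
tool_pos: [645.7, 223.8, 207.0]
eef_rot: [[-0.979, 0.205, -0.007], [0.205, 0.979, -0.004], [0.006, -0.006, -1.0]]
ft_force: [0.4, 1.0, -0.4]
grip_width: 0.993
t 11.73 pos [645.7 223.8 207. ] yaw 168.17 z [-0.0067 -0.0043 -1.    ] F [ 0.4  1.  -0.4] grip 0.993 n 2
[-0.16,-0.16,-0.11,-0.13,0.14,1.35],[-0.16,-0.16,-0.11,-0.12,0.14,1.35],
```

```bash
python3 -m pendant '[[-0.2,-0.2,-0.1,-0.1,0.1,1.3,8.5],[-0.2,-0.2,-0.1,-0.1,0.1,1.2,8.5],[0,0,0,0,0,0,8.5]]'
python3 plan.py 648.6 226 180 168.4 15
```

```text
time: 11.98
tool_pos: [650.4, 223.4, 184.2]
eef_rot: [[-0.979, 0.204, 0.008], [0.204, 0.979, 0.003], [-0.007, 0.004, -1.0]]
ft_force: [-0.7, -0.2, -0.4]
grip_width: 1.0
t 11.98 pos [650.4 223.4 184.2] yaw 168.22 z [ 0.0077  0.0029 -1.    ] F [-0.7 -0.2 -0.4] grip 1.0 n 1
[0.25,0.4,-0.18,0.23,0.21,0.42],
```

```bash
python3 -m pendant '[[0.3,0.4,-0.2,0.2,0.2,0.4,8.5],[0,0,0,0,0,0,6.8],[0,0,0,0,0,0,6.4],[0,0,0,0,0,0,5.5],[0,0,0,0,0,0,5.0],[0,0,0,0,0,0,5.0],[0,0,0,0,0,0,5.0]]'
python3 plan.py 648.6 226 260 168.4 15|head -1; python3 - <<'E'
from h import *
n="side";im=get_image(n);x0,y0=235,110
cv2.imwrite("pics/c11.png",cv2.resize(im[y0:y0+80,x0:x0+80],None,fx=7,fy=7,interpolation=2)[:,:,::-1])
E
```

```text
time: 12.57
tool_pos: [650.2, 225.9, 182.2]
eef_rot: [[-0.98, 0.201, 0.003], [0.201, 0.98, -0.0], [-0.003, 0.001, -1.0]]
ft_force: [-0.2, 0.2, -2.7]
grip_width: 0.718
t 12.57 pos [650.2 225.9 182.2] yaw 168.4 z [ 0.0026 -0.     -1.    ] F [-0.2  0.2 -2.7] grip 0.718 n 6
```

View pics/c11.png

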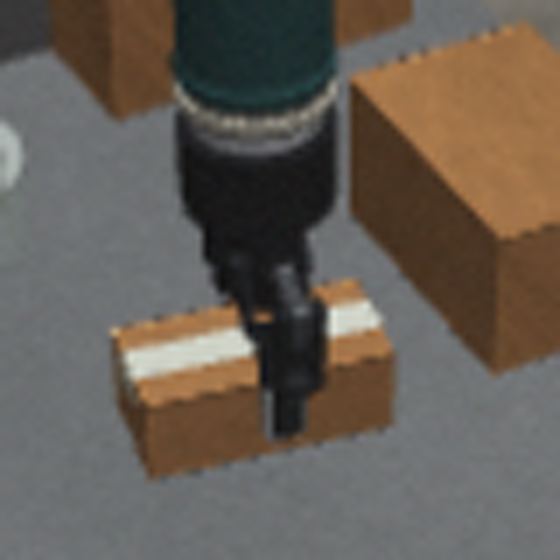

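```bash
python3 -m pendant '[[0,0,0,0,0,-1,5],[0,0,0,0,0,-2,5],[0,0,0,0,0,-2.5,5],[0,0,0,0,0,-2.5,5],[0,0,0,0,0,-2,5]]'
python3 plan.py 571.5 -69.5 275 179.9 28
```

```text
time: 13.03
tool_pos: [645.8, 225.0, 277.6]
eef_rot: [[-0.98, 0.201, -0.016], [0.201, 0.98, -0.005], [0.014, -0.008, -1.0]]
ft_force: [-0.4, 0.1, -3.0]
grip_width: 0.72
t 13.03 pos [645.8 225.  277.6] yaw 168.42 z [-0.0156 -0.0054 -0.9999] F [-0.4  0.1 -3. ] grip 0.72 n 11
[-0.04,-0.08,-1.04,0.12,-2.76,0.05],[-0.04,-0.08,-1.04,0.17,-2.76,0.05],[-0.04,-0.08,-1.04,0.22,-2.75,0.04],[-0.04,-0.08,-1.04,0.27,-2.75,0.04],[-0.04,-0.08,-1.04,0.32,-2.74,0.04],[-0.04,-0.08,-1.04,0.37,-2.74,0.04],[-0.04,-0.08,-1.04,0.42,-2.73,0.04],[-0.04,-0.08,-1.04,0.47,-2.72,0.03],
[-0.04,-0.08,-1.04,0.52,-2.71,0.03],[-0.04,-0.08,-1.04,0.57,-2.7,0.03],[-0.04,-0.08,-1.04,0.62,-2.69,0.03],
```

```bash
python3 -m pendant '[[0,-0.1,-1,0.1,-1.5,0,5],[0,-0.1,-1,0.2,-2.5,0,5],[0,-0.1,-1,0.2,-2.8,0,5],[0,-0.1,-1,0.3,-2.8,0,5],[0,-0.1,-1,0.3,-2.8,0,5],[0,-0.1,-1,0.4,-2.8,0,5],[0,-0.1,-1,0.4,-2.8,0,5],[0,-0.1,-1,0.5,-2.7,0,5]]'
python3 -m pendant '[[0,0,-1,0.5,-2.7,0,5],[0,0,-1,0.5,-2.7,0,5],[0,0,-1,0.6,-1.8,0,5],[0,0,-0.5,0.6,-0.9,0,5],[0,0,0,0,-0.4,0,5],[0,0,0,0,0,0,5]]'
python3 plan.py 571.5 -69.5 255 179.9 28
```

```text
time: 13.7
tool_pos: [596.4, 23.0, 293.7]
eef_rot: [[-0.999, 0.046, 0.021], [0.046, 0.999, 0.0], [-0.021, 0.001, -1.0]]
ft_force: [-0.7, 0.6, -2.4]
grip_width: 0.723
time: 14.2
tool_pos: [568.3, -70.8, 297.4]
eef_rot: [[-1.0, -0.013, 0.023], [-0.013, 1.0, -0.002], [-0.023, -0.002, -1.0]]
ft_force: [0.4, 0.2, -2.7]
grip_width: 0.719
t 14.2 pos [568.3 -70.8 297.4] yaw -179.26 z [ 0.0233 -0.0019 -0.9997] F [ 0.4  0.2 -2.7] grip 0.719 n 2
[-0.06,0.67,0.42,-0.11,0.07,2.12],[-0.06,0.67,0.42,-0.14,0.07,2.12],
```

```bash
python3 -m pendant '[[0,0.6,0.4,-0.1,0.1,2.0,5],[0,0.6,0.4,-0.1,0.1,1.6,5],[0,0,0,0,0,0,5]]'
python3 plan.py 571.5 -69.5 250 179.9 28
```

```text
time: 14.45
tool_pos: [572.6, -67.9, 263.3]
eef_rot: [[-1.0, 0.003, 0.007], [0.003, 1.0, -0.002], [-0.007, -0.002, -1.0]]
ft_force: [0.4, -0.2, -3.6]
grip_width: 0.721
t 14.45 pos [572.6 -67.9 263.3] yaw 179.82 z [ 0.0073 -0.0019 -1.    ] F [ 0.4 -0.2 -3.6] grip 0.721 n 1
[-0.11,0.42,-0.08,0.12,-0.15,1.33],
```

```bash
python3 -m pendant '[[-0.1,0.4,-0.1,0.1,-0.1,0.7,5],[0,0.2,0,0,0,0.6,5],[0,0,0,0,0,0,5]]'
python3 plan.py 571.5 -69.5 250 179.9 28
python3 - <<'E'
from h import *
from fit import fit
n="side";im=get_image(n);s=state();V=im.copy()
z0=s['tool_pos'][2]-182.2
r=outline_of("carton",n); print([round(q['confidence'],2) for q in r], r and r[0]['box'])
for off,c in((0,(255,0,0)),(-3,(0,255,0))):
  # side camera bias ~ (+2,-3)
  X=box(130,62,50,s['tool_pos'][0]+2+off,s['tool_pos'][1]-3,z0,0)
  u=np.int32(np.round((proj(n,X)-[230,150]+.5)*6))
V=cv2.resize(im[150:250,230:350],None,fx=6,fy=6,interpolation=2)
for off,c in((0,(255,0,0)),(-4,(0,255,0))):
  X=box(130,62,50,s['tool_pos'][0]+2+off,s['tool_pos'][1]-3,z0,0)
  u=np.int32(np.round((proj(n,X)-[230,150]+.5)*6)); h=cv2.convexHull(u); cv2.polylines(V,[h],True,c,1)
cv2.imwrite("pics/c12.png",V[:,:,::-1])
E
```

```text
time: 14.7
tool_pos: [572.2, -67.0, 248.7]
eef_rot: [[-1.0, -0.002, -0.006], [-0.002, 1.0, 0.001], [0.006, 0.001, -1.0]]
ft_force: [-0.5, 0.9, -3.1]
grip_width: 0.717
t 14.7 pos [572.2 -67.  248.7] yaw -179.91 z [-5.5e-03  7.0e-04 -1.0e+00] F [-0.5  0.9 -3.1] grip 0.717 n 1
[0.04,-0.32,0.19,0.07,-0.25,-0.13],
[0.81] [271.5, 194.9, 317.0, 232.2]
```

View pics/c12.png

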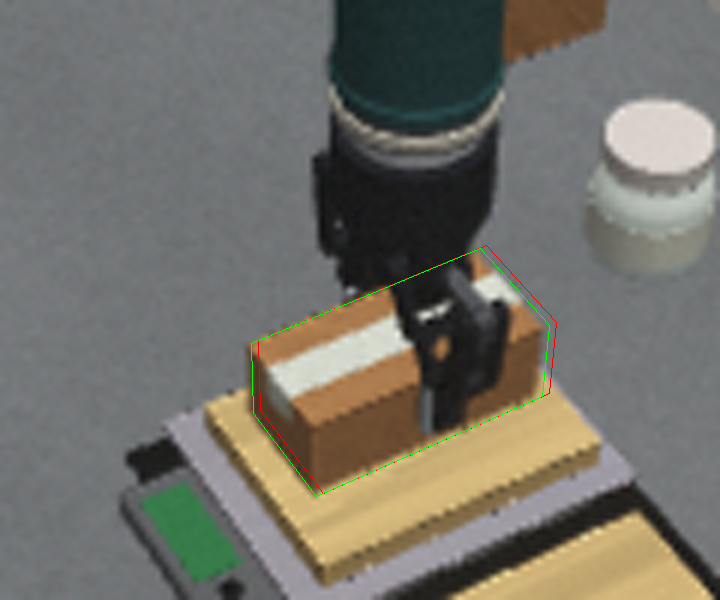

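```bash
python3 -m pendant '[[0,-0.2,0.1,-0.1,-0.2,0.5,5],[0,-0.1,0,0,0,0.2,5],[0,0,0,0,0,0,5]]'
python3 plan.py 573.5 -69.2 238 179.9 28
```

```text
time: 15.05
tool_pos: [574.5, -69.2, 243.5]
eef_rot: [[-1.0, -0.0, 0.005], [-0.0, 1.0, -0.0], [-0.005, -0.0, -1.0]]
ft_force: [1.3, -0.7, -2.5]
grip_width: 0.719
t 15.05 pos [574.5 -69.2 243.5] yaw -180.0 z [ 4.5e-03 -1.0e-04 -1.0e+00] F [ 1.3 -0.7 -2.5] grip 0.719 n 1
[0,0.26,0.1,0.1,0,0.55],
```

```bash
python3 -m pendant '[[0,0.2,0.1,0.1,0,0.2,5],[0,0,0,0,0,0.1,5],[0,0,0,0,0,0,5]]'
python3 plan.py 573.5 -69.2 238 179.9 28
```

```text
time: 15.3
tool_pos: [573.6, -69.5, 240.8]
eef_rot: [[-1.0, 0.002, 0.002], [0.002, 1.0, -0.0], [-0.002, -0.0, -1.0]]
ft_force: [0.1, 0.8, -2.3]
grip_width: 0.719
t 15.3 pos [573.6 -69.5 240.8] yaw 179.87 z [ 1.9e-03 -3.0e-04 -1.0e+00] F [ 0.1  0.8 -2.3] grip 0.719 n 1
[-0.01,0.11,-0.03,0.01,0.03,0.28],
```

```bash
python3 -m pendant '[[0,0.1,0,0,0,0.15,5],[0,0,0,0,0,0.1,5]]'
python3 plan.py 573.5 -69.2 237 179.9 28
```

```text
time: 15.47
tool_pos: [573.7, -69.6, 238.6]
eef_rot: [[-1.0, 0.002, 0.001], [0.002, 1.0, -0.0], [-0.001, -0.0, -1.0]]
ft_force: [-0.3, 0.0, -3.4]
grip_width: 0.718
t 15.47 pos [573.7 -69.6 238.6] yaw 179.86 z [ 7.e-04 -4.e-04 -1.e+00] F [-0.3  0.  -3.4] grip 0.718 n 1
[-0.02,0.04,-0.04,0.02,0.04,0.16],
```

```bash
python3 -m pendant '[[0,0,0,0,0,0.1,5]]'; python3 -m pendant '[[0,0,0,0,0,0.1,5]]'; python3 -m pendant '[[0,0,0,0,0,0,5]]'
```

```text
time: 15.55
tool_pos: [573.7, -69.7, 237.6]
eef_rot: [[-1.0, 0.002, 0.001], [0.002, 1.0, -0.0], [-0.001, -0.0, -1.0]]
ft_force: [0.7, 0.4, -2.5]
grip_width: 0.714
time: 15.63
tool_pos: [573.8, -69.7, 236.7]
eef_rot: [[-1.0, 0.002, 0.001], [0.002, 1.0, -0.0], [-0.001, -0.0, -1.0]]
ft_force: [-4.3, 0.6, 2.8]
grip_width: 0.718
time: 15.72
tool_pos: [573.9, -69.7, 236.8]
eef_rot: [[-1.0, 0.003, 0.001], [0.003, 1.0, -0.0], [-0.001, -0.0, -1.0]]
ft_force: [0.2, -1.3, -4.0]
grip_width: 0.716
```

Contact felt at 236.7. I'll press lightly, open, and rise.

```bash
python3 -m pendant '[[0,0,0,0,0,0.05,5],[0,0,0,0,0,0,6.4],[0,0,0,0,0,0,6.8],[0,0,0,0,0,0,7.6],[0,0,0,0,0,0,8.5],[0,0,0,0,0,0,8.5]]'
python3 -m pendant '[[0,0,0,0,0,-0.6,8.5],[0,0,0,0,0,-1.5,8.5],[0,0,0,0,0,-3,8.5],[0,0,0,0,0,-3,8.5],[0,0,0,0,0,-2,8.5]]'
python3 plan.py 457.6 248 325 150 38
```

```text
time: 16.22
tool_pos: [575.4, -69.9, 238.6]
eef_rot: [[-1.0, 0.002, 0.006], [0.002, 1.0, -0.001], [-0.006, -0.001, -1.0]]
ft_force: [0.9, 0.7, 0.4]
grip_width: 0.991
time: 16.63
tool_pos: [572.1, -69.4, 337.2]
eef_rot: [[-1.0, 0.002, -0.008], [0.002, 1.0, 0.001], [0.008, 0.001, -1.0]]
ft_force: [1.2, 0.4, 0.4]
grip_width: 0.992
t 16.63 pos [572.1 -69.4 337.2] yaw 179.86 z [-0.0085  0.0011 -1.    ] F [1.2 0.4 0.4] grip 0.992 n 9
[-0.01,-0.05,3.32,1.28,3.52,0.15],[-0.01,-0.05,3.32,1.48,3.44,0.15],[-0.01,-0.05,3.32,1.68,3.35,0.15],[-0.01,-0.05,3.32,1.87,3.25,0.15],[-0.01,-0.05,3.32,2.05,3.14,0.15],[-0.01,-0.05,3.32,2.23,3.01,0.14],[-0.01,-0.05,3.32,2.4,2.88,0.14],[-0.01,-0.05,3.32,2.57,2.73,0.14],
[-0.01,-0.05,3.32,2.72,2.58,0.14],
```

```bash
python3 -m pendant '[[0,0,0,1.3,3.7,0.2,8.5],[0,0,0,1.3,3.7,0.2,8.5],[0,0,0,1.3,3.7,0.2,8.5],[0,0,0,1.3,3.7,0.2,8.5],[0,0,0,1.3,3.7,0.3,8.5],[0,0,0,1.3,3.7,0.3,8.5],[0,0,0,1.3,3.7,0.3,8.5],[0,0,0,1.3,3.0,0.3,8.5]]'
python3 plan.py 457.6 248 250 180 38
python3 bd.py
```

```text
time: 17.3
tool_pos: [473.2, 224.3, 332.3]
eef_rot: [[-1.0, 0.017, 0.022], [0.017, 1.0, -0.0], [-0.022, 0.0, -1.0]]
ft_force: [1.0, -0.3, 0.6]
grip_width: 0.999
t 17.3 pos [473.2 224.3 332.3] yaw 179.03 z [ 2.220e-02 -1.000e-04 -9.998e-01] F [ 1.  -0.3  0.6] grip 0.999 n 3
[0,0.42,-0.32,0.59,0.78,2.73],[0,0.42,-0.32,0.57,0.78,2.74],[0,0.42,-0.32,0.55,0.79,2.74],
top 2032 [ 5.6858e+02 -6.9010e+01  1.5000e-01] 432 rel deck [ 0.58 -0.41  0.55]
side 548 [ 5.7166e+02 -7.2110e+01 -1.3000e-01] 1079 rel deck [ 1.76  0.99 -0.16]
```

View pics/bd.png

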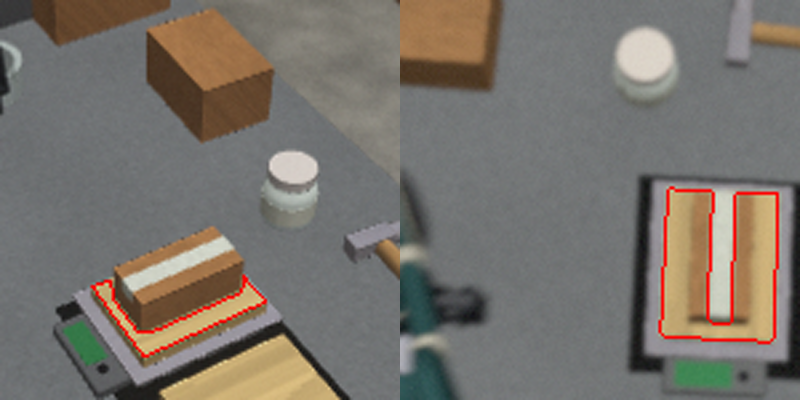

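```bash
python3 - <<'E'
from fit import *
b={"top":(568.6,-69.2),"side":(571.5,-72.2)}
for n in("top","side"):
    get_image(n); r=outline_of("carton",n)[0]; print(n,round(r['confidence'],2),r['box'])
    p,f=fit({n:r['pixels'].astype(float)},lambda p:box(130,62,50,p[0],p[1],55,p[2]),np.r_[568,-70,0],[5,5,.05])
    print(np.round(p[:2],1),np.round(np.degrees(p[2]),2),round(f),"rel board",np.round(p[:2]-b[n],1))
E
```

```text
top 0.71 [275.9, 181.5, 301.2, 232.0]
[569.7 -68.2] -0.84 46 rel board [1.1 1. ]
side 0.96 [275.3, 195.8, 318.2, 234.4]
[572.3 -71.8] -0.35 74 rel board [0.8 0.4]
```

Carton and board agree to about 1 mm in both cameras. Now the tin.

```bash
python3 -m pendant '[[0,0.4,-0.3,0.5,0.8,2.2,8.5],[0,0.4,-0.3,0.5,0.8,2.2,8.5],[0,0.4,-0.3,0.5,0.8,1.8,8.5],[0,0,0,0,0,0,8.5]]'
python3 plan.py 457.6 248.5 190 180 30
```

```text
time: 17.93
tool_pos: [465.4, 240.8, 271.4]
eef_rot: [[-1.0, 0.012, 0.008], [0.012, 1.0, 0.0], [-0.008, 0.0, -1.0]]
ft_force: [-1.0, -0.1, -0.8]
grip_width: 0.997
t 17.93 pos [465.4 240.8 271.4] yaw 179.31 z [ 7.7e-03  2.0e-04 -1.0e+00] F [-1.  -0.1 -0.8] grip 0.997 n 3
[0,0.15,-0.23,0.28,0.25,2.71],[0,0.15,-0.23,0.28,0.25,2.71],[0,0.15,-0.23,0.27,0.25,2.71],
```

```bash
python3 -m pendant '[[0,0.2,-0.3,0.5,0.4,1.0,8.5],[0,0.2,-0.3,0.3,0.4,1.0,8.5],[0,0,0,0,0,0,8.5]]'
python3 plan.py 457.6 248.5 190 180 30
python3 - <<'E'
from h import *
n="side";im=get_image(n);x0,y0=170,120
cv2.imwrite("pics/c13.png",cv2.resize(im[y0:y0+80,x0:x0+80],None,fx=7,fy=7,interpolation=2)[:,:,::-1])
E
```

```text
time: 18.18
tool_pos: [459.5, 246.4, 251.3]
eef_rot: [[-1.0, 0.006, 0.002], [0.006, 1.0, 0.0], [-0.002, 0.0, -1.0]]
ft_force: [1.0, 0.7, -0.3]
grip_width: 0.995
t 18.18 pos [459.5 246.4 251.3] yaw 179.65 z [ 2.e-03  1.e-04 -1.e+00] F [ 1.   0.7 -0.3] grip 0.995 n 2
[0,0.06,-0.18,0.1,0.1,3.07],[0,0.06,-0.18,0.1,0.11,3.07],
```

View pics/c13.png

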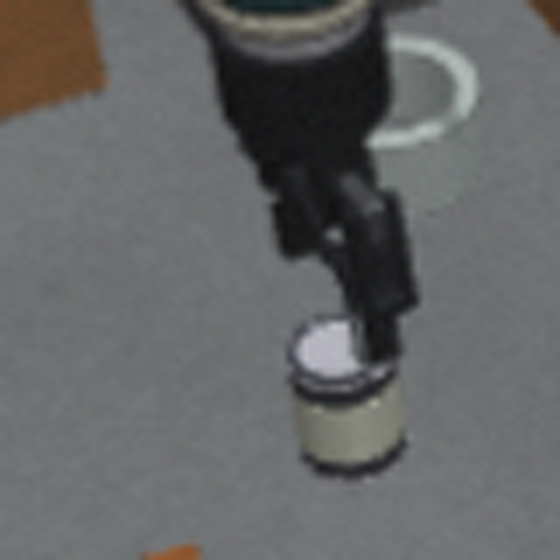

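```bash
python3 -m pendant '[[0,0.1,-0.2,0.1,0.1,1.5,8.5],[0,0.1,-0.1,0.1,0.1,1.5,8.5],[0,0,0,0,0,1.2,8.5],[0,0,0,0,0,0,8.5]]'
python3 plan.py 457.6 248.5 190 180 30
```

```text
time: 18.57
tool_pos: [461.2, 248.5, 213.0]
eef_rot: [[-1.0, 0.002, 0.008], [0.002, 1.0, 0.003], [-0.008, 0.003, -1.0]]
ft_force: [-0.5, -0.2, 0.0]
grip_width: 0.993
t 18.57 pos [461.2 248.5 213. ] yaw 179.9 z [ 0.008   0.0034 -1.    ] F [-0.5 -0.2  0. ] grip 0.993 n 1
[0.2,0.46,-0.1,0.38,-0.01,2.3],
```

```bash
python3 -m pendant '[[0.2,0.4,-0.1,0.4,0,1.1,8.5],[0,0.2,0,0.1,0,1.1,8.5],[0,0,0,0,0,0,8.5]]'
python3 plan.py 457.6 248.5 190 180 30
```

```text
time: 18.82
tool_pos: [457.3, 248.7, 191.0]
eef_rot: [[-1.0, 0.0, -0.0], [0.0, 1.0, 0.001], [0.0, 0.001, -1.0]]
ft_force: [0.2, 0.7, 0.5]
grip_width: 0.993
t 18.82 pos [457.3 248.7 191. ] yaw 179.98 z [-3.e-04  9.e-04 -1.e+00] F [0.2 0.7 0.5] grip 0.993 n 1
[0.05,-0.02,-0.02,-0.03,-0.02,0.1],
```

```bash
python3 -m pendant '[[0,0,0,0,0,0,6.5],[0,0,0,0,0,0,5.8],[0,0,0,0,0,0,5.4],[0,0,0,0,0,0,5.0],[0,0,0,0,0,0,4.0],[0,0,0,0,0,0,4.0],[0,0,0,0,0,0,4.0]]'
python3 plan.py 457.6 248.5 190 180 30 | head -1
python3 - <<'E'
from h import *
n="side";im=get_image(n);x0,y0=170,120
cv2.imwrite("pics/c14.png",cv2.resize(im[y0:y0+80,x0:x0+80],None,fx=7,fy=7,interpolation=2)[:,:,::-1])
E
```

```text
time: 19.4
tool_pos: [457.5, 248.9, 191.6]
eef_rot: [[-1.0, 0.0, 0.0], [0.0, 1.0, 0.001], [-0.0, 0.001, -1.0]]
ft_force: [-0.5, -0.4, -0.5]
grip_width: 0.595
t 19.4 pos [457.5 248.9 191.6] yaw 180.0 z [ 4.0e-04  1.1e-03 -1.0e+00] F [-0.5 -0.4 -0.5] grip 0.595 n 1
```

View pics/c14.png

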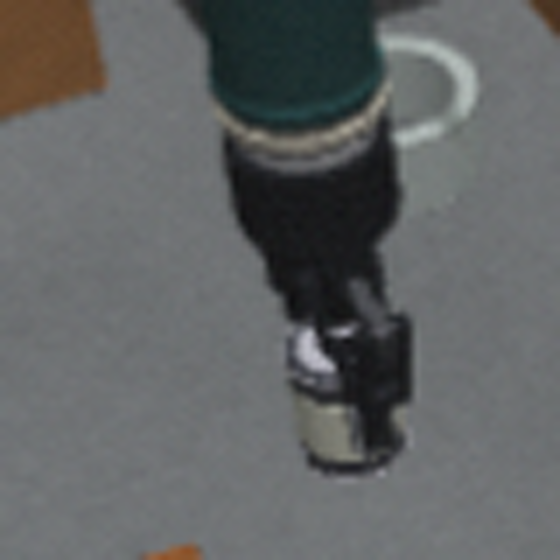

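```bash
python3 -m pendant '[[0,0,0,0,0,-1,4],[0,0,0,0,0,-2,4],[0,0,0,0,0,-3,4],[0,0,0,0,0,-3.5,4],[0,0,0,0,0,-3,4],[0,0,0,0,0,-2,4],[0,0,0,0,0,-0.5,4]]'
python3 plan.py 568.9 -69 335 180 30
```

```text
time: 20.03
tool_pos: [455.1, 247.6, 347.1]
eef_rot: [[-1.0, 0.0, -0.009], [0.0, 1.0, -0.003], [0.009, -0.003, -1.0]]
ft_force: [0.2, 0.9, -1.3]
grip_width: 0.595
t 20.03 pos [455.1 247.6 347.1] yaw 179.99 z [-0.0089 -0.0032 -1.    ] F [ 0.2  0.9 -1.3] grip 0.595 n 12
[-0.02,-0.04,0,-0.95,-2.64,0.1],[-0.02,-0.04,0,-0.95,-2.64,0.1],[-0.02,-0.04,0,-0.95,-2.64,0.1],[-0.02,-0.04,0,-0.95,-2.64,0.1],[-0.02,-0.04,0,-0.95,-2.64,0.1],[-0.02,-0.04,0,-0.95,-2.64,0.1],[-0.02,-0.04,0,-0.95,-2.64,0.1],[-0.02,-0.04,0,-0.95,-2.64,0.1],
[-0.02,-0.04,0,-0.95,-2.64,0.1],[-0.02,-0.04,0,-0.95,-2.64,0.1],[-0.02,-0.04,0,-0.95,-2.64,0.1],[-0.02,-0.04,0,-0.95,-2.64,0.1],
```

```bash
python3 -m pendant '[[0,0,0,-0.5,-1.4,0,4],[0,0,0,-1,-2.5,0,4],[0,0,0,-1,-2.8,0,4],[0,0,0,-1,-2.8,0,4],[0,0,0,-1,-2.8,0,4],[0,0,0,-1,-2.8,0,4],[0,0,0,-1,-2.8,0,4],[0,0,0,-1,-2.7,0,4]]'
python3 -m pendant '[[0,0,0,-1,-2.7,0,4],[0,0,0,-1,-2.7,0,4],[0,0,0,-1,-2,0,4],[0,0,0,-0.5,-1.3,0,4],[0,0,0,-0.3,-0.5,0,4],[0,0,0,0,0,0,4]]'
python3 plan.py 568.9 -69 320 180 30
```

```text
time: 20.7
tool_pos: [530.3, 39.0, 348.5]
eef_rot: [[-1.0, -0.011, -0.005], [-0.011, 1.0, 0.003], [0.005, 0.003, -1.0]]
ft_force: [0.4, 0.7, -1.7]
grip_width: 0.596
time: 21.2
tool_pos: [569.4, -63.1, 342.7]
eef_rot: [[-1.0, -0.004, -0.012], [-0.004, 1.0, 0.002], [0.012, 0.002, -1.0]]
ft_force: [-0.0, 0.7, -1.6]
grip_width: 0.599
t 21.2 pos [569.4 -63.1 342.7] yaw -179.78 z [-0.0117  0.0018 -0.9999] F [-0.   0.7 -1.6] grip 0.599 n 1
[0.1,-0.67,0.22,0.03,-0.59,2.27],
```

```bash
python3 -m pendant '[[0,-0.4,0.1,0,-0.4,1.0,4],[0,-0.3,0.1,0,-0.2,1.0,4],[0,0,0,0,0,0,4]]'
python3 plan.py 568.9 -69 310 180 30
python3 - <<'E'
from fit import *
n="side";im=get_image(n);s=state();x0,y0=240,130
z0=s['tool_pos'][2]-191.6
r=outline_of("tin",n); print([(round(q['confidence'],2),q['box']) for q in r])
V=cv2.resize(im[y0:y0+110,x0:x0+110],None,fx=5.4,fy=5.4,interpolation=2)
X=cyl(52,65,s['tool_pos'][0]+2.7,s['tool_pos'][1]-3,z0)
cv2.polylines(V,[cv2.convexHull(np.int32(np.round((proj(n,X)-[x0,y0]+.5)*5.4)))],True,(255,0,0),1)
cv2.imwrite("pics/c15.png",V[:,:,::-1])
E
```

```text
time: 21.45
tool_pos: [568.4, -67.7, 320.9]
eef_rot: [[-1.0, 0.0, -0.001], [-0.0, 1.0, 0.003], [0.001, 0.003, -1.0]]
ft_force: [-0.6, 1.0, -2.2]
grip_width: 0.598
t 21.45 pos [568.4 -67.7 320.9] yaw -180.0 z [-9.0e-04  3.5e-03 -1.0e+00] F [-0.6  1.  -2.2] grip 0.598 n 1
[0.2,-0.05,0,-0.05,-0.13,1.09],
[(0.89, [285.7, 181.6, 304.0, 207.1])]
```

View pics/c15.png

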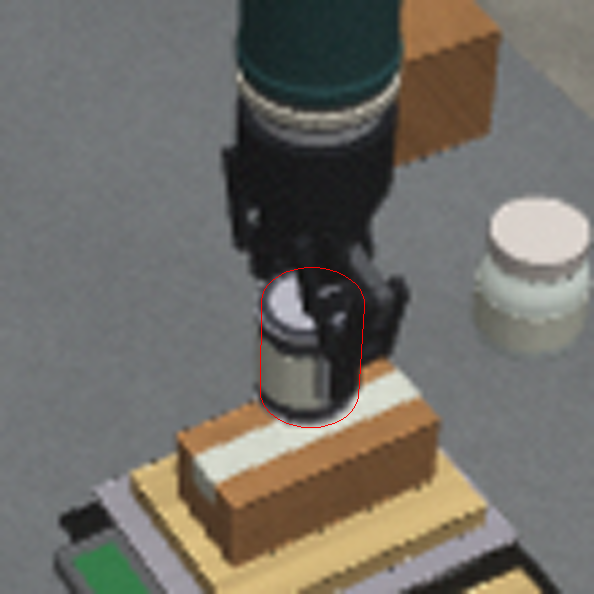

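```bash
python3 -m pendant '[[0.1,0,0,-0.2,-0.15,0.8,4],[0.1,0,0,0,0,0.5,4],[0,0,0,0,0,0,4]]'
python3 plan.py 570.4 -69.5 297 180 30
```

```text
time: 21.8
tool_pos: [571.4, -67.3, 309.7]
eef_rot: [[-1.0, -0.003, 0.003], [-0.003, 1.0, -0.0], [-0.003, -0.0, -1.0]]
ft_force: [-0.1, 0.6, -2.1]
grip_width: 0.596
t 21.8 pos [571.4 -67.3 309.7] yaw -179.84 z [ 2.8e-03 -5.0e-04 -1.0e+00] F [-0.1  0.6 -2.1] grip 0.596 n 1
[-0.03,0.16,0.16,0.1,-0.22,1.27],
```

```bash
python3 -m pendant '[[0,0.2,0.1,0.1,-0.2,0.5,4],[0,0,0,0,0,0.3,4],[0,0,0,0,0,0,4]]'
python3 plan.py 570.4 -69.5 297 180 30
```

```text
time: 22.05
tool_pos: [570.4, -68.8, 301.0]
eef_rot: [[-1.0, -0.002, -0.001], [-0.002, 1.0, -0.0], [0.001, -0.0, -1.0]]
ft_force: [-0.7, -0.4, -1.3]
grip_width: 0.597
t 22.05 pos [570.4 -68.8 301. ] yaw -179.89 z [-1.e-03 -4.e-04 -1.e+00] F [-0.7 -0.4 -1.3] grip 0.597 n 1
[-0.02,-0.06,0.11,0,-0.07,0.4],
```

```bash
python3 -m pendant '[[0,0,0,0,-0.1,0.2,4],[0,0,0,0,0,0,4]]'; python3 -m pendant '[[0,0,0,0,0,0.1,4]]'
```

```text
time: 22.22
tool_pos: [570.4, -69.9, 298.6]
eef_rot: [[-1.0, -0.002, -0.001], [-0.002, 1.0, -0.0], [0.001, -0.0, -1.0]]
ft_force: [-0.4, 0.0, -1.4]
grip_width: 0.597
time: 22.3
tool_pos: [570.5, -70.1, 297.8]
eef_rot: [[-1.0, -0.002, -0.001], [-0.002, 1.0, -0.0], [0.001, -0.0, -1.0]]
ft_force: [0.4, -0.4, -2.3]
grip_width: 0.595
```

```bash
python3 plan.py 570.4 -69.5 297 180 30;python3 - <<'E'
from fit import *
n="side";im=get_image(n);s=state();x0,y0=250,150
cv2.imwrite("pics/c16.png",cv2.resize(im[y0:y0+85,x0:x0+85],None,fx=7,fy=7,interpolation=2)[:,:,::-1])
E
```

```text
t 22.3 pos [570.5 -70.1 297.8] yaw -179.9 z [-8.e-04 -5.e-04 -1.e+00] F [ 0.4 -0.4 -2.3] grip 0.595 n 1
[-0.03,-0.05,0.1,0.01,0.06,0.08],
```

View pics/c16.png

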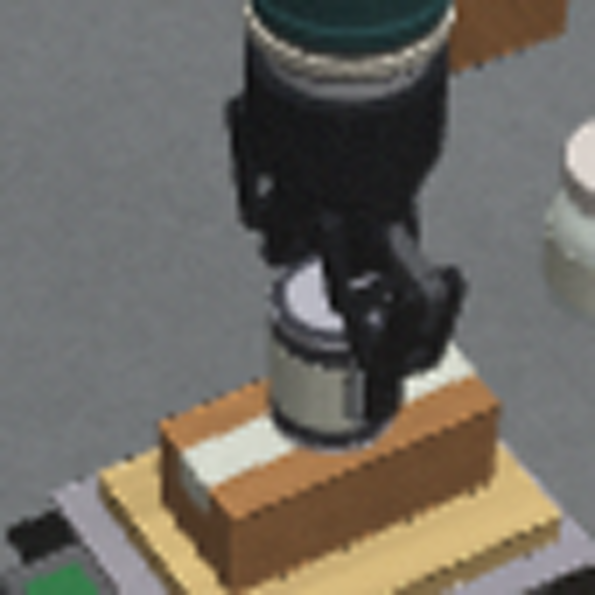

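```bash
python3 -m pendant '[[0,0,0,0,0,0.1,4]]'; python3 -m pendant '[[0,0,0,0,0,0.1,4]]'
```

```text
time: 22.43
tool_pos: [570.5, -70.1, 296.7]
eef_rot: [[-1.0, -0.002, -0.001], [-0.002, 1.0, -0.0], [0.001, -0.0, -1.0]]
ft_force: [0.3, -0.8, -1.6]
grip_width: 0.594
time: 22.52
tool_pos: [570.5, -70.2, 296.1]
eef_rot: [[-1.0, -0.002, -0.001], [-0.002, 1.0, -0.0], [0.001, -0.0, -1.0]]
ft_force: [-3.2, 1.1, 6.3]
grip_width: 0.591
```

Contact: the force went from -1.6 to +6.3 N. I'll open and rise.

```bash
python3 -m pendant '[[0,0,0,0,0,0,4],[0,0,0,0,0,0,5.4],[0,0,0,0,0,0,5.8],[0,0,0,0,0,0,6.8],[0,0,0,0,0,0,8.5],[0,0,0,0,0,0,8.5]]'
python3 -m pendant '[[0,0,0,0,0,-0.6,8.5],[0,0,0,0,0,-1.5,8.5],[0,0,0,0,0,-3,8.5],[0,0,0,0,0,-3,8.5],[0,0,0,0,0,-2,8.5],[0,0,0,1,2,-0.5,8.5],[0,0,0,1.5,4,0,8.5],[0,0,0,1.5,4,0,8.5]]'
python3 -m pendant '[[0,0,0,1.5,4,0,8.5],[0,0,0,1.5,4,0,8.5],[0,0,0,1.5,4,0,8.5],[0,0,0,1.5,3,0,8.5],[0,0,0,0,1,0,8.5],[0,0,0,0,0,0,8.5]]'
cat > fin.py <<'E'
from fit import *
ref={"top":(568.0,-68.6),"side":(569.9,-73.1)}
for n in("top","side"):
    im=get_image(n);V=im.copy()
    for q,g,st in(("carton",lambda p:box(130,62,50,p[0],p[1],55,p[2]),[5,5,.05]),("tin",lambda p:cyl(52,65,p[0],p[1],105),[5,5])):
        r=outline_of(q,n)
        if not r: print(n,q,None);continue
        r=r[0];p,f=fit({n:r['pixels'].astype(float)},g,np.r_[568,-70,0][:len(st)],st)
        print(n,q,round(r['confidence'],2),np.round(p[:2],1),np.round(np.degrees(p[2:]),1),round(f),"rel deck",np.round(p[:2]-ref[n],1))
    x0,y0=(230,120) if n=="side" else (240,150)
    cv2.imwrite(f"pics/{n}b.png",cv2.resize(V[y0:y0+150,x0:x0+150],(400,400),interpolation=2)[:,:,::-1])
cv2.imwrite("pics/fin.png",np.hstack([cv2.imread(f"pics/{n}b.png") for n in("side","top")]))
E
python3 fin.py
```

```text
time: 23.02
tool_pos: [571.5, -70.4, 297.7]
eef_rot: [[-1.0, -0.002, 0.003], [-0.002, 1.0, -0.001], [-0.003, -0.001, -1.0]]
ft_force: [0.3, -0.7, -0.4]
grip_width: 0.995
time: 23.68
tool_pos: [532.6, 26.3, 411.3]
eef_rot: [[-1.0, 0.008, 0.006], [0.008, 1.0, -0.003], [-0.006, -0.003, -1.0]]
ft_force: [0.3, 1.4, -0.3]
grip_width: 0.997
time: 24.18
tool_pos: [470.0, 192.7, 416.6]
eef_rot: [[-1.0, 0.005, 0.014], [0.005, 1.0, 0.002], [-0.014, 0.002, -1.0]]
ft_force: [-0.4, -0.6, 0.4]
grip_width: 0.997
top carton 0.68 [570.4 -69.2] [-0.1] 518 rel deck [ 2.4 -0.6]
top tin 0.69 [571.5 -69.1] [] 28 rel deck [ 3.5 -0.5]
side carton 0.8 [572.1 -71.6] [1.5] 356 rel deck [2.2 1.5]
side tin 0.97 [572.9 -68.9] [] 37 rel deck [3.  4.2]
```

View pics/fin.png

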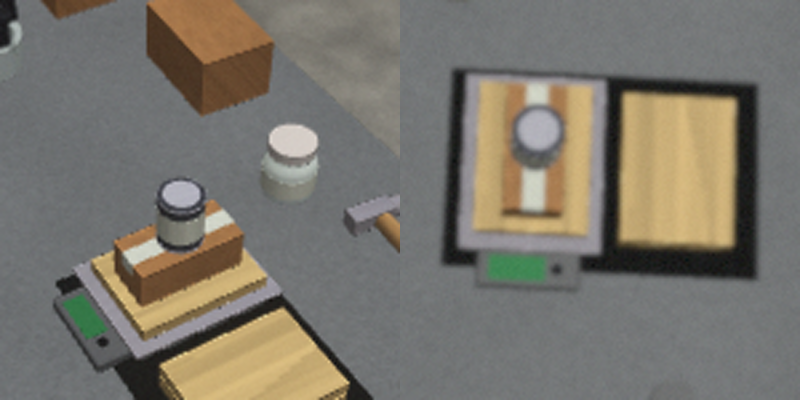

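```bash
python3 - <<'E'
from fit import *
for n in("top","side"):
    im=get_image(n).astype(int); R,B=im[...,0],im[...,2]
    s=(R-B>35)&(R>(110 if n=="top" else 165))
    h=cv2.convexHull(np.float32(proj(n,box(190,150,20,566,-223,30,0)))); w=np.zeros((420,560),np.uint8); cv2.fillPoly(w,[np.int32(h)],1); s&=w>0
    nl,lab,st,_=cv2.connectedComponentsWithStats(s.astype(np.uint8),connectivity=4); s=lab==1+np.argmax(st[1:,4])
    s=cv2.morphologyEx(s.astype(np.uint8),cv2.MORPH_CLOSE,np.ones((5,5))).astype(float)
    p,f=fit({n:s},lambda p:box(160,120,.1,p[0],p[1],39,p[2]),np.r_[566,-222,0],[5,5,.03]); print(n,np.round(p[:2],1),np.round(np.degrees(p[2]),2),round(f))
    if n=="side": cv2.imwrite("pics/pile.png",cv2.resize(np.uint8(im)[220:310,280:380],None,fx=6,fy=6,interpolation=2)[:,:,::-1])
E
```

```text
top [ 567.  -223.3] -0.34 93
side [ 569.4 -227.2] -0.05 78
```

View pics/pile.png

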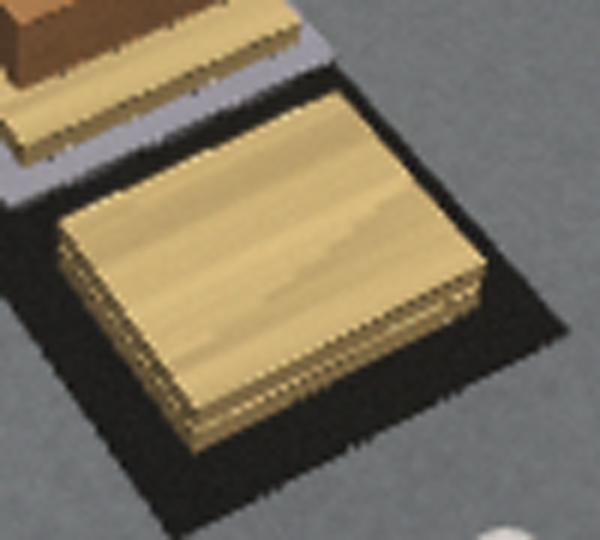

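```bash
python3 -c "
from bench import *
print(job_done(), state()['time'])"
```

```text
the job is handed in; nothing more can be done
the job is handed in; nothing more can be done
```

The top board is centred and square on the scale's deck, with the carton lengthways in its middle and the tin upright on top. I handed the job in at about 24.5 s of the 72 s allowed.

- **Board:** I pushed it over flat with both open fingers above the middle board, then nudged it 3 mm further. Before loading, both cameras put it within 2 mm and 0.4° of the deck's centre.
- **Carton and tin:** Each was lowered until I felt contact and then released. Before the tin went on, the carton was within about 1 mm of the board's centre. The last pictures show the tin upright, about 3 mm off the board's centre in x.
- **Lower boards:** They are still neatly stacked. The middle board's measured position is within 2 to 3 mm of where the pile's top was at the start, with no drag towards the scale, so this is measurement error or a very small shift.
- **Other things:** The arm went nowhere near the bystanders, but I did not measure them again at the end.
- **Checks that disagreed:** The two cameras differ by 2 to 4 mm in absolute position, so I compared things within one camera. The side camera's last fit put the tin about 3 mm further in y than the top camera did. The last carton fits were poor because the tin hides part of it; one gave a 1.5° turn that I took as unreliable.

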